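Set out a lens pair for blocking

ROBOT

A 7-joint arm with a two-finger parallel gripper is mounted at the origin on the work surface. World frame = base frame: x ahead of the robot, y to its left, z up, the work surface at z = 0. Lengths are in m, angles in rad, forces in N, time in s.
With the tool pointing down it reaches from about 0.425 to 0.875 m from the base axis. Payload 4.7 kg.
Tool frame: the origin (TCP) lies midway between the tips of the shut fingers; the grasp point (between the pads) lies 19 mm behind it; z points along the fingers, y is the direction in which the jaws open and shut (so a half turn about z gives the same grasp; the last joint's range is limited). The gripper opens to 87 mm and grips with 3 to 60 N. Pads are 19 mm wide; open, the fingers measure 117 mm over their backs; the gripper's body (75 mm by 190 mm) begins 51 mm behind the grasp point.
Start: joints at [1.155, 0.321, -0.07, 1.45, 0.023, 1.371, -0.057], TCP at [0.271, -0.591, 0.223] pointing down, gripper open.
Joint ranges: [-2.86, 2.86], [-0.3, 2.09], [-1.38, 1.24], [0.06, 2.45], [-1.56, 4.7], [0.09, 2.05], [-2.69, 2.69]. Speed limits (rad/s): [2.57, 2.57, 3.14, 3.14, 3.14, 3.14, 3.14].

INTERFACE

Orientations are given as a rotation vector (axis times angle).
In Python, from bench import * gives the robot as it stands. The module is installed in compiled form; this text tells all that it offers.
- The arm moves only by the tool play_rows, never from a script. Its argument "series" is one flat list of numbers, 7 for each row, row after row: the opening in per cent of the stroke, from 0 (shut) to 100 (fully open), then the shift along the tool's x, y, z in m, then the turn, a rotation vector about the tool's x, y, z in degrees. In form: [fingers, tx, ty, tz, rx, ry, rz, fingers, tx, ty, tz, rx, ry, rz, ...]. A call has 1 to 10 rows; each row is the pose to reach, as a shift and turn from the pose commanded when the call began, along the tool's axes at that moment; what a row does not reach only later rows make up. A row lasts 1/12 s, in which the tool goes at most 41.7 mm and 7.16 degrees, less where a joint would pass 70% of its speed; a pose out of reach is approached as far as the arm can. A call with a gripper value outside its range is refused whole. The fingers move at their own pace and stop on an object; "force" is the grip in N (left out, the last holds). Time passes only in rows, so rows that repeat a pose let the fingers close. It gives the time, the measured TCP pose, the force and the opening at its end, in the units of the state.
- get_state(): the state, without advancing time (a new reading comes with each control period).
- get_image(name): name is "scene" or "side" or "wrist"; returns a dict with "frame" (420x560x3 uint8, red, green, blue), "fx", "fy", "cx", "cy" (pixels), "R" (3x3) and "t" (3): a world point X has camera coordinates R X + t. Camera axes: x right, y down, z forward; pixel columns grow to the right and rows downward; lengths in m; the calibration is good to about 2 mm. A picture is of the moment at which its call begins. There is no depth.
- close_job(): hands the job in, once; it reports no verdict.
The state is a dict: "time": time; "joint_positions": joint angles; "qd": joint speeds; "joint_torque": joint torques, N m; "position": TCP position; "tool_rot": TCP orientation; "ft_force": force on the tool from outside, world axes, zero at the start; "torque": the same for the moment, N m; "grip_width": opening from 0.0 (shut) to 1.0 (fully open).
Only numpy, scipy, OpenCV 4.12 (cv2) and the standard library are available. Lean on these libraries where they do the work, as an engineer would, in place of code of your own. Each camera call takes 0.05 s, during which the arm holds its last target.

TASK

Set out the next pair of lenses for edging: put the wide lens blank on the lens rest that is on the robot's left and the narrow one on the rest on its right (the robot's own left and right, as it looks out over the bench), each centred and lying flat. Then stand the round block upright in the middle of the wide lens and the oblong block upright in the middle of the narrow lens, and stand the screw tin on the bench between the two rests, in line with them and clear of both. Leave the pliers, the screwdriver and the flask where they are, never tip a lens over, and let go of everything.

Things in the scene. Friction and masses are not known exactly. Their poses are not given: they have to be found in the camera images.
- wide_lens: Wide lens blank: solid dark brown disc, 66 mm in diameter, 18 mm thick, side wall straight for the lower 15 mm, flat top 60 mm across. Starts flat on the bench. Origin: centre of its underside, z up.
- narrow_lens: Narrow lens blank: the same dark brown disc but 46 mm in diameter, 18 mm thick, side wall straight for the lower 15 mm, flat top 40 mm across. Starts flat on the bench. Origin: centre of its underside, z up.
- round_block: Round block: black round foot 30 mm in diameter and 5 mm thick with a blue round stem 22 mm in diameter on it; 26 mm tall in all. Starts upright. Origin: centre of the foot's underside, z up.
- oblong_block: Oblong block: black oblong foot 38 mm (along its x) by 16 mm (along its y), 5 mm thick, with a blue oblong stem 34 mm (x) by 12 mm (y) on it; 26 mm tall in all. Starts upright, turned any way up to about 70 degrees from x ahead. Origin: centre of the foot's underside, z up.
- screw_tin: Screw tin: closed plain aluminium tin, round, lid 40 mm in diameter over a 38 mm body (lid from 16 mm up), 28 mm tall, dark disc on the lid. Starts upright. Origin: centre of its underside, z up.
- rest_a: One of two identical lens rests, fixed to the bench: round steel foot 90 mm in diameter and 8 mm thick, a 32 mm post, and on top a flat white pad 52 mm in diameter whose upper face is 28 mm above the bench. Origin: centre of the foot's underside, on the bench. It may be the left or the right one.
- rest_b: The other lens rest, identical to rest_a, same origin and axes; it may be left or right of rest_a. Both rests have the same yaw and stand 210 to 250 mm apart along their common y axis, which runs left-right within about 10 degrees (+y is to the robot's left).
- pliers: Bystander, leave alone: pliers with blue handles lying flat, about 145 mm long along x, jaws to +x. Origin at the joint, at bench level.
- screwdriver: Bystander, leave alone: grey-handled screwdriver 150 mm long lying along its x.
- flask: Bystander, leave alone: beige drinking flask, 68 mm in diameter, 190 mm tall, standing. Origin: centre of its underside.
There are look-alikes about, which are no part of the job. Leave any red or yellow look-alike of the round_block alone. Leave any brown or pink look-alike of the oblong_block alone.

How it is judged:
At the end, for the whole second after the job is handed in: Wide lens flat on the left rest, narrow on the right (10 mm); round block on the wide lens, oblong on the narrow, both upright (8 mm off centre); tin upright on the bench between the rests, within 15 mm of their line, 70 mm or more from each centre; all at rest (((y of rest_a in the frame of rest_b above 0 m and horizontal distance between wide_lens and rest_a below 0.01 m and z of wide_lens in the frame of rest_a between 0.024 and 0.032 m and horizontal distance between narrow_lens and rest_b below 0.01 m and z of narrow_lens in the frame of rest_b between 0.024 and 0.032 m) or (not (y of rest_a in the frame of rest_b above 0 m) and horizontal distance between wide_lens and rest_b below 0.01 m and z of wide_lens in the frame of rest_b between 0.024 and 0.032 m and horizontal distance between narrow_lens and rest_a below 0.01 m and z of narrow_lens in the frame of rest_a between 0.024 and 0.032 m)) and horizontal distance between round_block and wide_lens below 0.008 m and z of round_block in the frame of wide_lens between 0.014 and 0.022 m and horizontal distance between oblong_block and narrow_lens below 0.008 m and z of oblong_block in the frame of narrow_lens between 0.014 and 0.022 m and x of screw_tin in the frame of rest_a between -0.015 and 0.015 m and height (world z) of screw_tin below 0.005 m and horizontal distance between screw_tin and rest_a between 0.07 and 0.185 m and horizontal distance between screw_tin and rest_b between 0.07 and 0.185 m and angle between each of wide_lens, narrow_lens, round_block, oblong_block, screw_tin's own z axis and vertical below 0.12 rad and linear speed of each of wide_lens, narrow_lens, round_block, oblong_block, screw_tin below 0.02 m/s); the robot touches nothing.
It fails at once if the pliers, the screwdriver or the flask is moved by more than 20 mm (distance of any of pliers, screwdriver, flask from where it was at the start of the episode above 0.02 m).
It fails at once if a lens is tipped over (by more than 45 degrees) (angle between any of wide_lens, narrow_lens's own z axis and vertical above 0.8 rad).
It also fails if it takes over 128 s, if anything falls off the work surface, if the arm or the gripper's body presses on something with over 40 N, if the wrist force passes 120 N, or if a joint passes its speed limit or range.

## Working session

There is one attempt and no reset: what is moved stays moved. The work goes in short steps, Python scripts to look and compute and a tool call to move; the robot and the scene stay as the last step left them, time stands still between calls to the robot, and variables do not carry over. Pictures are saved under pics/ and viewed, and the job is handed in when it is done.

Besides the shell and the picture viewer there is one more tool, called after ">>>" by a JSON object that holds its "api" and its "payload", one argument or row to a line. play_rows: Moves the arm, as the interface text tells. Its arguments: {"type":"object","properties":{"series":{"type":"array"},"force":{"type":"number"}},"required":["series"]}

```bash
mkdir -p pics
python3 - <<'E'
from bench import *
import cv2
s=get_state();print(s)
for n in ["scene","side","wrist"]:
    d=get_image(n);cv2.imwrite(f"pics/{n}0.png",d["frame"][:,:,::-1]);print(n,d["fx"],d["fy"],d["cx"],d["cy"],d["R"],d["t"])
E
```

```text
{'time': 0.0, 'joint_positions': array([ 1.15511719,  0.32183176, -0.0701016 ,  1.45169547,  0.0226036 ,
        1.37077031, -0.05690807]), 'qd': array([ 0.0001191 , -0.00033668,  0.00022344, -0.00042777, -0.00173848,
        0.00163254, -0.00012243]), 'joint_torque': array([ 6.74703233e-05, -4.91295612e+01, -4.03809054e-01, -3.12534857e+01,
       -6.38373778e-02,  4.36448108e-02,  1.86507564e-04]), 'position': array([ 0.2705673 , -0.59039987,  0.22144567]), 'tool_rot': array([-3.06751453e+00, -6.69578008e-01,  7.88602537e-04]), 'ft_force': array([ 0.79191768, -1.05337306, -0.01170716]), 'torque': array([-0.03066645, -0.02246114, -0.07868565]), 'grip_width': 1.001067249868596}
scene 402.9347732421105 402.9347732421105 275.6599224069601 205.68328916520485 [[ 4.35675748e-01  9.00103575e-01  4.43144639e-04]
 [ 6.95615350e-01 -3.36385101e-01 -6.34794730e-01]
 [-5.71231938e-01  2.76872927e-01 -7.72680694e-01]] [-0.32635937 -0.32718967  1.43569903]
side 396.50962161403146 396.50962161403146 276.89758209706287 212.6236368666158 [[-0.91065356 -0.41286491  0.0158951 ]
 [-0.32282036  0.6869783  -0.65103597]
 [ 0.25787031 -0.59799949 -0.75888043]] [0.54855178 0.15816769 0.91432307]
wrist 356.9181234364866 356.9181234364866 277.5129132833572 208.25639873029957 [[ 0.41694522 -0.90892858 -0.0023503 ]
 [-0.87483369 -0.40200407  0.2702938 ]
 [-0.24662259 -0.11064159 -0.96277502]] [-0.64842045 -0.03328468  0.39010068]
```

View pics/scene0.png

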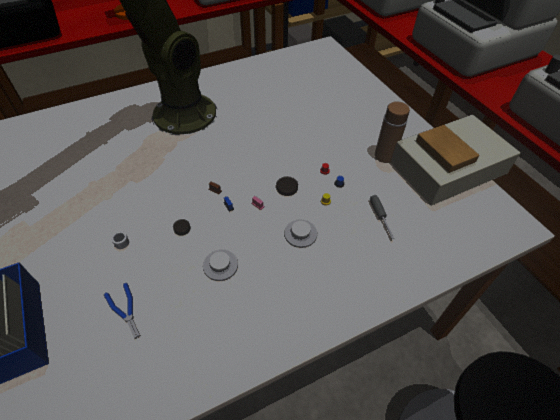

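View pics/side0.png

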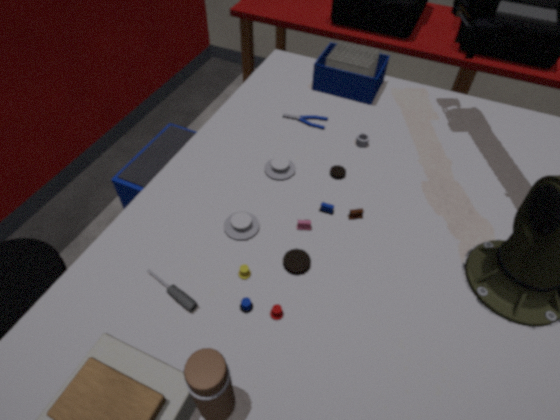

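View pics/wrist0.png

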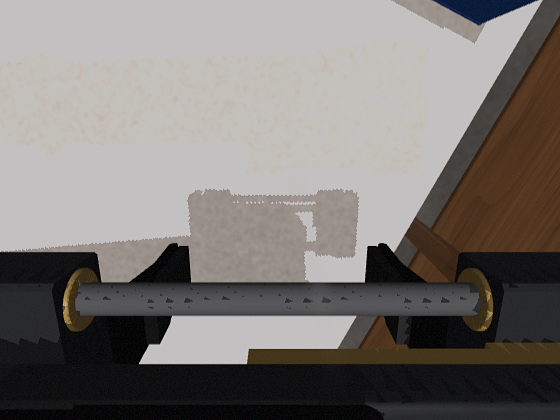

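```bash
cat > h.py <<'E'
import numpy as np, cv2
def ray(d,u,v):
    r=np.array(d["R"]).T@np.array([(u-d["cx"])/d["fx"],(v-d["cy"])/d["fy"],1.]); c=-np.array(d["R"]).T@np.array(d["t"]); return c,r
def onz(d,u,v,z):
    c,r=ray(d,u,v); return c+r*(z-c[2])/r[2]
def proj(d,X):
    p=np.array(d["R"])@np.array(X)+np.array(d["t"]); return d["fx"]*p[0]/p[2]+d["cx"],d["fy"]*p[1]/p[2]+d["cy"]
def tri(d1,p1,d2,p2):
    A=[];b=[]
    for d,p in((d1,p1),(d2,p2)):
        c,r=ray(d,*p); r/=np.linalg.norm(r); M=np.eye(3)-np.outer(r,r);A.append(M);b.append(M@c)
    return np.linalg.lstsq(np.vstack(A),np.hstack(b),rcond=None)[0]
E
python3 - <<'E'
from bench import *
import cv2
from h import *
for n,(u0,v0,u1,v1) in dict(scene=(100,145,400,290),side=(140,100,390,330)).items():
    d=get_image(n);im=d["frame"][v0:v1,u0:u1,::-1]
    k=2.6; im=cv2.resize(im,None,fx=k,fy=k,interpolation=cv2.INTER_CUBIC);cv2.imwrite(f"pics/{n}c.png",im)
    hsv=cv2.cvtColor(d["frame"],cv2.COLOR_RGB2HSV)
    H,S,V=[hsv[...,i].astype(int) for i in range(3)]
    ms=dict(blue=(S>140)&(H>105)&(H<130)&(V>60),dark=(V<75)&(S<=140), red=(S>140)&((H<6)|(H>174))&(V>90))
    for m,mk in ms.items():
        nn,l,st,c=cv2.connectedComponentsWithStats(mk.astype(np.uint8))
        for i in range(1,nn):
            if 8<st[i,4]<900 and u0<c[i,0]<u1 and v0<c[i,1]<v1: print(n,m,st[i],c[i].round(1),onz(d,*c[i],0.015).round(3))
E
```

```text
scene blue [337 176   7   6  29] [340.  178.4] [0.523 0.325 0.015]
scene blue [224 197   8   9  39] [227.7 201. ] [ 0.458 -0.013  0.015]
scene dark [321 167   6   5  17] [323.3 169.4] [0.468 0.299 0.015]
scene dark [276 177  22  19 346] [286.6 186. ] [0.48  0.166 0.015]
scene dark [334 180  10   8  52] [338.5 183.7] [0.54  0.31  0.015]
scene dark [209 184  13  10  75] [214.5 188.8] [ 0.398 -0.03   0.015]
scene dark [369 195  17  26 238] [377.1 207.3] [0.665 0.361 0.015]
scene dark [253 199  10  10  37] [257.3 203.8] [0.505 0.06  0.015]
scene dark [224 200  10  12  43] [228.1 206.3] [ 0.477 -0.019  0.015]
scene dark [173 219  18  17 226] [181.3 227.1] [ 0.49  -0.161  0.015]
scene dark [383 223   6  12  22] [385.4 227.5] [0.734 0.34  0.015]
scene dark [290 229  19  11  58] [297.7 235.8] [0.654 0.112 0.015]
scene dark [114 233  11   9  67] [118.6 237. ] [ 0.449 -0.322  0.015]
scene dark [114 238  15  11  80] [122.2 244.1] [ 0.476 -0.318  0.015]
scene dark [286 239  21   9  30] [295.1 244.6] [0.676 0.092 0.015]
scene dark [210 265  19   7  46] [218.9 268.9] [ 0.658 -0.115  0.015]
scene d
[... 642 characters left out ...]
337.4 172. ] [ 0.485 -0.155  0.015]
side dark [273 168  15   5  39] [280.6 170.5] [ 0.633 -0.092  0.015]
side dark [320 207  13   7  26] [326. 211.] [ 0.465 -0.004  0.015]
side dark [349 211  14   8  39] [354.4 215.1] [ 0.394 -0.022  0.015]
side dark [299 225  11   3  24] [304.2 225.9] [0.498 0.066 0.015]
side dark [235 226  16   6  39] [243.  229.1] [0.631 0.14  0.015]
side dark [283 249  27  26 537] [296.4 261.7] [0.475 0.173 0.015]
side dark [168 286  29  26 213] [183.2 299.9] [0.658 0.367 0.015]
side dark [240 304  13   9  35] [246.8 308.8] [0.524 0.328 0.015]
side red [272 305  10   9  56] [276.4 309.1] [0.467 0.302 0.015]
side red [271 313   8   6  14] [274.1 316.6] [0.464 0.32  0.015]
```

View pics/scenec.png

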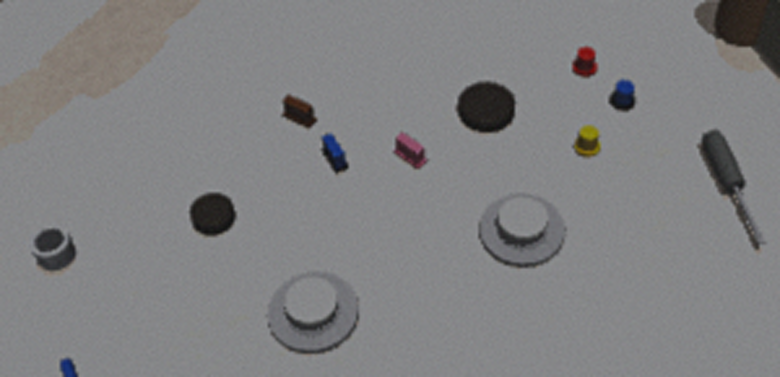

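View pics/sidec.png

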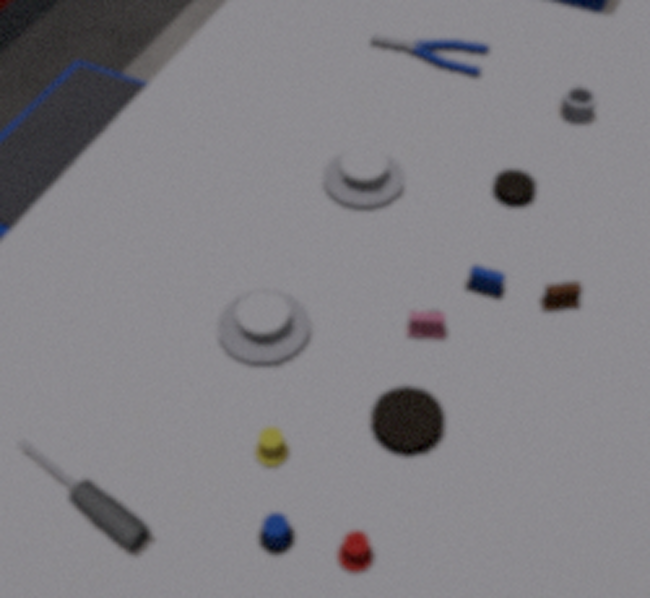

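```bash
cat >> h.py <<'E'
from scipy.spatial.transform import Rotation as Rn
def psi(s):
    M=Rn.from_rotvec(s["tool_rot"]).as_matrix(); return np.degrees(np.arctan2(M[1,0],M[0,0]))
def plan(s,xyz,ps=None,verbose=True,home=None):
    """shift/turn in current tool axes to bring tool to xyz, pointing down, yaw ps deg"""
    M=Rn.from_rotvec(s["tool_rot"]).as_matrix()
    if ps is None: ps=psi(s)
    T=Rn.from_euler('z',ps,degrees=True)*Rn.from_euler('x',180,degrees=True)
    d=M.T@(np.array(xyz)-s["position"]); r=(Rn.from_matrix(M).inv()*T).as_rotvec(degrees=True)
    print("pos",s["position"].round(4),"psi",round(psi(s),2),"-> d(mm)",(d*1000).round(1),"turn",r.round(2)); return d,r
E
python3 - <<'E'
from bench import *
from h import *
s=get_state()
d=get_image("wrist");c=-d["R"].T@d["t"];M=Rn.from_rotvec(s["tool_rot"]).as_matrix()
print("cam in tool",M.T@(c-s["position"]),"cam axes in tool\n",M.T@d["R"].T)
plan(s,(0.45,-0.25,0.40),90)
E
```

```text
cam in tool [ 0.07360823 -0.00046727 -0.16150029] cam axes in tool
 [[ 2.31206546e-04 -9.62806250e-01 -2.70192657e-01]
 [ 9.99999811e-01  3.76645880e-04 -4.86432555e-04]
 [ 5.70107255e-04 -2.70192493e-01  9.62806155e-01]]
pos [ 0.2707 -0.5907  0.222 ] psi 24.63 -> d(mm) [ 304.9 -235.1 -177.8] turn [-5.000e-02 -3.000e-02 -6.537e+01]
```

Run:
```python
from bench import *
from h import *
plan(get_state(),(0.53,-0.24,0.33),90)
```

```text
pos [ 0.2708 -0.5907  0.2222] psi 24.63 -> d(mm) [ 381.8 -210.9 -107.7] turn [-3.000e-02 -2.000e-02 -6.537e+01]
```

>>> {"api": "play_rows", "payload": {
  "series": [100,0.04,-0.02,-0.01,0,0,-6.5,100,0.08,-0.04,-0.02,0,0,-13,100,0.12,-0.065,-0.03,0,0,-19.5,100,0.16,-0.085,-0.045,0,0,-26,100,0.2,-0.11,-0.06,0,0,-33,100,0.24,-0.13,-0.07,0,0,-40,100,0.28,-0.155,-0.08,0,0,-47,100,0.32,-0.175,-0.09,0,0,-54,100,0.355,-0.195,-0.1,0,0,-60,100,0.382,-0.211,-0.108,0,0,-65.4],
  "force": 20
}}

```text
time: 1.13
position: [0.5121, -0.2644, 0.3233]
tool_rot: [2.215, 2.227, -0.0]
ft_force: [0.6, -0.5, 0.6]
grip_width: 0.999
```

>>> {"api": "play_rows", "payload": {
  "series": [100,0,0,0,0,0,0,100,0,0,0,0,0,0,100,0,0,0,0,0,0]
}}

```text
time: 1.38
position: [0.5111, -0.2666, 0.3225]
tool_rot: [2.221, 2.221, -0.002]
ft_force: [-0.4, -0.9, 1.1]
grip_width: 1.0
```

Run:
```python
from bench import *
from h import *
plan(get_state(),(0.53,0.11,0.33),90)
d=get_image("wrist");cv2.imwrite("pics/w1.png",d["frame"][:,:,::-1])
np.save("w1.npy",d,allow_pickle=True)
```

```text
pos [ 0.5111 -0.2666  0.3225] psi 90.0 -> d(mm) [376.6  18.9  -7.8] turn [-0.03  0.05  0.  ]
```

View pics/w1.png

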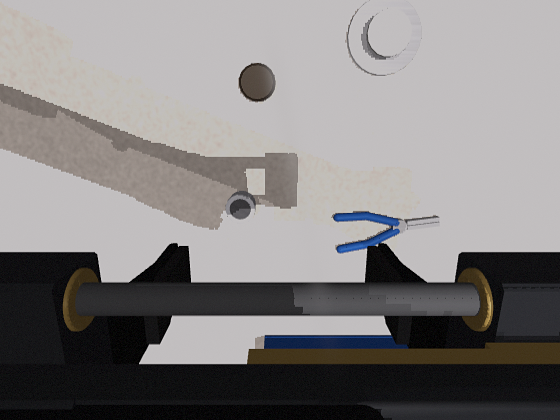

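>>> {"api": "play_rows", "payload": {
  "series": [100,0.04,0,0,0,0,0,100,0.08,0,0,0,0,0,100,0.12,0,0,0,0,0,100,0.16,0,0,0,0,0,100,0.2,0.01,0,0,0,0,100,0.23,0.02,-0.01,0,0,0,100,0.23,0.02,-0.01,0,0,0,100,0.23,0.02,-0.01,0,0,0]
}}

```text
time: 2.1
position: [0.5314, -0.0357, 0.3329]
tool_rot: [2.219, 2.223, 0.0]
ft_force: [0.4, -1.7, -0.6]
grip_width: 1.005
```

Run:
```python
from bench import *
from h import *
plan(get_state(),(0.53,0.15,0.33),90)
d=get_image("wrist");cv2.imwrite("pics/w2.png",d["frame"][:,:,::-1])
np.save("w2.npy",d,allow_pickle=True)
```

```text
pos [ 0.5314 -0.0357  0.3329] psi 90.1 -> d(mm) [185.7  -1.1   2.8] turn [0.04 0.03 0.1 ]
```

>>> {"api": "play_rows", "payload": {
  "series": [100,0.04,0,0,0,0,0,100,0.08,0,0,0,0,0,100,0.12,0,0,0,0,0,100,0.16,0,0,0,0,0,100,0.18,0,0,0,0,0,100,0.18,0,0,0,0,0,100,0.18,0,0,0,0,0]
}}

```text
time: 2.73
position: [0.5314, 0.1421, 0.3319]
tool_rot: [2.223, 2.22, -0.003]
ft_force: [0.4, -0.2, 0.1]
grip_width: 0.998
```

Run:
```python
from bench import *
from h import *
plan(get_state(),(0.53,0.15,0.33),90)
d=get_image("wrist");cv2.imwrite("pics/w3.png",d["frame"][:,:,::-1])
np.save("w3.npy",d,allow_pickle=True)
```

```text
pos [0.5314 0.1421 0.3319] psi 89.94 -> d(mm) [ 7.9 -1.4  1.9] turn [-0.06  0.07 -0.06]
```

View pics/w2.png

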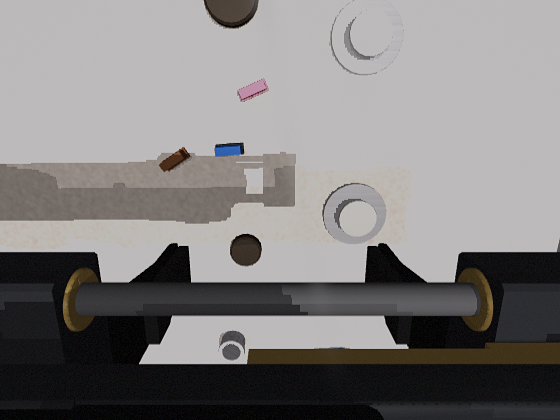

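View pics/w3.png

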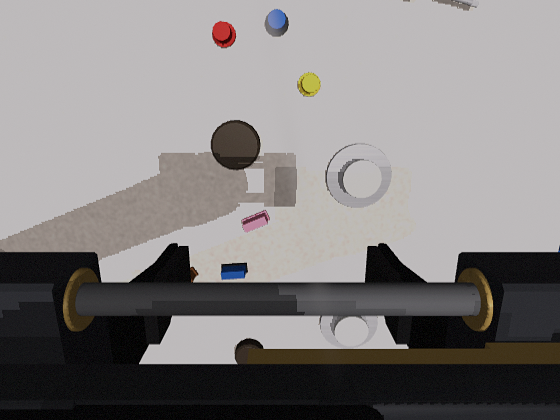

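Run:
```python
from h import *
out=[]
for f,(u,v) in (("w2",(367,40)),("w2",(355,212)),("w3",(359,176)),("w1",(384,42))):
    d=np.load(f+".npy",allow_pickle=True).item()
    im=d["frame"][max(0,v-45):v+45,u-45:u+45]
    g=cv2.cvtColor(im,cv2.COLOR_RGB2GRAY); print(f,u,v,g.min(),np.percentile(g,[10,50,90]),g.shape)
    g=np.clip((g.astype(float)-120)*255/135,0,255).astype(np.uint8)
    g=cv2.resize(g,(380,280 if g.shape[0]>88 else 280),interpolation=cv2.INTER_NEAREST)
    out.append(g)
cv2.imwrite("pics/rests.png",np.vstack([np.hstack(out[:2]),np.hstack(out[2:])]))
```

```text
w2 367 40 85 [180. 186. 187.] (85, 90)
w2 355 212 0 [154. 184. 187.] (90, 90)
w3 359 176 42 [161. 186. 188.] (90, 90)
w1 384 42 61 [183. 191. 192.] (87, 90)
```

View pics/rests.png

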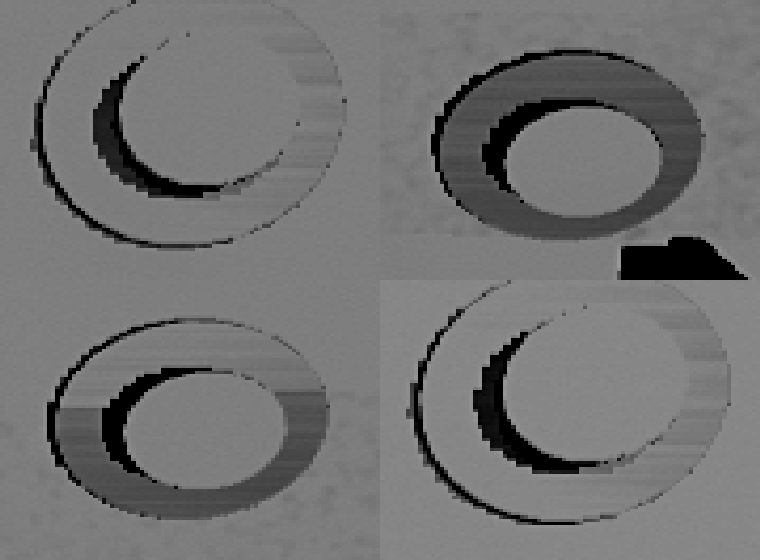

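```bash
cat >> h.py <<'E'
from scipy.optimize import least_squares
def circ(d,c0,z,r0,dr=0.007,dark=None,iters=3):
    """radial edge search in world plane z about c0, robust fixed/free radius fit"""
    g=cv2.GaussianBlur(cv2.cvtColor(d["frame"],cv2.COLOR_RGB2GRAY),(0,0),0.7).astype(np.float32)
    c=np.array(c0[:2],float)
    for k in range(iters):
        P=[]
        for a in np.radians(np.arange(0,360,4)):
            rr=np.arange(r0-dr,r0+dr,0.0004)
            uv=np.array([proj(d,(c[0]+q*np.cos(a),c[1]+q*np.sin(a),z)) for q in rr],np.float32)
            if uv[:,0].min()<1 or uv[:,1].min()<1 or uv[:,0].max()>558 or uv[:,1].max()>418: continue
            v=cv2.remap(g,uv[:,0].reshape(-1,1),uv[:,1].reshape(-1,1),cv2.INTER_LINEAR).ravel()
            gr=np.abs(v[3:]-v[:-3]); i=gr.argmax()
            if gr[i]>2.5: P.append(c+rr[i+1]*np.array([np.cos(a),np.sin(a)]))
        P=np.array(P)
        f=least_squares(lambda p:np.hypot(P[:,0]-p[0],P[:,1]-p[1])-p[2],[*c,r0],loss="soft_l1",f_scale=0.0007)
        c=f.x[:2]
    res=np.hypot(P[:,0]-c[0],P[:,1]-c[1])-f.x[2]
    return c,f.x[2],np.median(abs(res)),len(P)
E
python3 - <<'E'
from h import *
D={k:np.load(k+".npy",allow_pickle=True).item() for k in("w1","w2","w3")}
def go(name,f,uv,z,r,dr=0.007):
    c,R,e,n=circ(D[f],onz(D[f],*uv,z),z,r,dr); print(name,f,z,c.round(4),"r",round(R*1000,1),"res",round(e*1000,2),n)
go("R pad","w2",(357,217),.028,.026);go("R foot","w2",(355,212),.008,.045)
go("R pad","w1",(391,35),.028,.026);go("R foot","w1",(384,35),.008,.045)
go("L pad","w2",(373,35),.028,.026);go("L foot","w2",(367,36),.008,.045)
go("L pad","w3",(362,180),.028,.026);go("L foot","w3",(359,176),.008,.045)
go("wide","w3",(236,145),.015,.033);go("wide","w3",(236,145),.018,.030,.004)
go("narrow","w1",(257,82),.015,.023);go("narrow","w2",(246,250),.015,.023)
go("tin","w1",(240,206),.028,.020,.005);
go("round top","w3",(277,16),.026,.011,.004)
E
```

```text
R pad w2 0.028 [ 0.6405 -0.1069] r 25.1 res 0.23 90
R foot w2 0.008 [ 0.6396 -0.1058] r 45.4 res 0.25 90
R pad w1 0.028 [ 0.6405 -0.1073] r 25.1 res 0.27 65
R foot w1 0.008 [ 0.6408 -0.1074] r 44.8 res 0.52 67
L pad w2 0.028 [0.6423 0.1254] r 25.2 res 0.27 58
L foot w2 0.008 [0.6428 0.1251] r 44.6 res 0.29 63
L pad w3 0.028 [0.6422 0.1257] r 25.1 res 0.24 90
L foot w3 0.008 [0.6416 0.1256] r 45.0 res 0.65 89
wide w3 0.015 [0.4745 0.169 ] r 32.7 res 0.3 90
wide w3 0.018 [0.4749 0.1694] r 32.5 res 0.3 90
narrow w1 0.015 [ 0.4846 -0.1614] r 22.6 res 0.21 90
narrow w2 0.015 [ 0.4851 -0.1581] r 23.9 res 0.68 90
tin w1 0.028 [ 0.462 -0.315] r 18.5 res 0.99 90
round top w3 0.026 [0.5292 0.3183] r 10.6 res 0.46 90
```

>>> {"api": "play_rows", "payload": {
  "series": [100,0.005,-0.01,0.035,0,0,0,100,0.01,-0.02,0.07,0,0,0,100,0.015,-0.03,0.105,0,0,0,100,0.02,-0.04,0.14,0,0,0,100,0.027,-0.057,0.175,0,0,0,100,0.027,-0.057,0.21,0,0,0,100,0.027,-0.057,0.24,0,0,0,100,0.027,-0.057,0.26,0,0,0,100,0.027,-0.057,0.26,0,0,0,100,0.027,-0.057,0.26,0,0,0]
}}

```text
time: 3.62
position: [0.4742, 0.1679, 0.0719]
tool_rot: [-2.225, -2.217, 0.004]
ft_force: [0.3, 1.1, 0.8]
grip_width: 0.999
```

Run:
```python
from bench import *
from h import *
plan(get_state(),(0.4747,0.169,0.004),90)
d=get_image("wrist");cv2.imwrite("pics/w4.png",d["frame"][:,:,::-1])
```

```text
pos [0.4742 0.1679 0.0719] psi 89.79 -> d(mm) [ 1.2  0.7 67.9] turn [-0.14  0.07 -0.21]
```

View pics/w4.png

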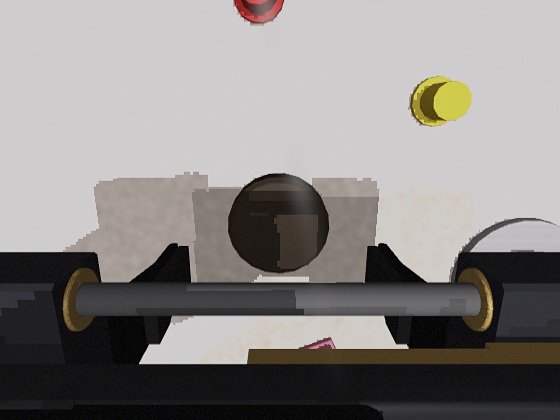

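>>> {"api": "play_rows", "payload": {
  "series": [100,0.001,0.001,0.02,0,0,0,100,0.001,0.001,0.04,0,0,0,100,0.001,0.001,0.055,0,0,0,100,0.001,0.001,0.064,0,0,0,100,0.001,0.001,0.0675,0,0,0,100,0.001,0.001,0.0675,0,0,0]
}}

```text
time: 4.17
position: [0.4759, 0.1715, 0.0056]
tool_rot: [2.222, 2.221, 0.001]
ft_force: [0.6, 0.3, 0.3]
grip_width: 1.001
```

>>> {"api": "play_rows", "payload": {
  "series": [90,0,0,0,0,0,0,80,0,0,0,0,0,0,70,0,0,0,0,0,0,65,0,0,0,0,0,0,60,0,0,0,0,0,0,60,0,0,0,0,0,0,60,0,0,0,0,0,0],
  "force": 20
}}

```text
time: 4.75
position: [0.4754, 0.1719, 0.0057]
tool_rot: [2.221, 2.222, 0.0]
ft_force: [-1.2, -0.4, 5.6]
grip_width: 0.745
```

>>> {"api": "play_rows", "payload": {
  "series": [60,0,0,-0.01,0,0,0,60,0,0,-0.03,0,0,0,60,0,0,-0.055,0,0,0,60,0,0,-0.075,0,0,0,60,0,0,-0.08,0,0,0,60,0,0,-0.08,0,0,0,60,0,0,-0.08,0,0,0]
}}

```text
time: 5.33
position: [0.4748, 0.1714, 0.0846]
tool_rot: [2.221, 2.222, -0.001]
ft_force: [0.6, 0.0, -1.1]
grip_width: 0.744
```

Run:
```python
from bench import *
from h import *
for i in range(3):
    s=get_state();d=get_image("wrist");print(s["position"],s["grip_width"])
z=s["position"][2]-.0055
c,R,e,n=circ(d,s["position"],z+.015,.033,.008);print(c,R,e,n)
cv2.imwrite("pics/w5.png",d["frame"][:,:,::-1])
```

```text
[0.47479184 0.17140591 0.08463255] 0.7435905321907599
[0.47430568 0.17129285 0.08402603] 0.7461763342066815
[0.47410874 0.17131961 0.083781  ] 0.7461653923694853
[0.47340438 0.16981705] 0.03329514152861149 0.0008994378555269578 87
```

View pics/w5.png

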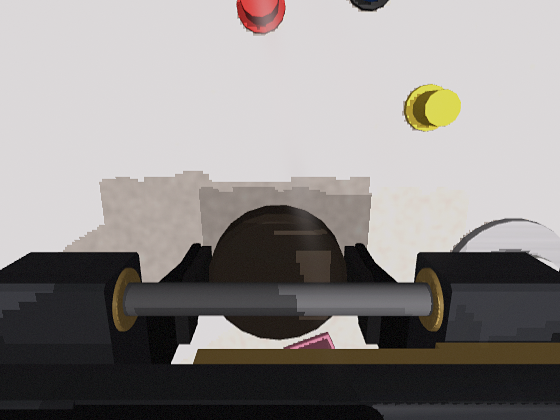

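>>> {"api": "play_rows", "payload": {
  "series": [60,-0.003,0.012,0,0,0,0,60,-0.009,0.035,0,0,0,0,60,-0.016,0.06,0,0,0,0,60,-0.024,0.09,0,0,0,0,60,-0.031,0.12,0,0,0,0,60,-0.038,0.145,0,0,0,0,60,-0.042,0.16,0,0,0,0,60,-0.044,0.168,0,0,0,0,60,-0.044,0.168,0,0,0,0,60,-0.044,0.168,0,0,0,0]
}}

```text
time: 6.32
position: [0.6424, 0.1282, 0.0841]
tool_rot: [-2.22, -2.221, 0.002]
ft_force: [-0.8, 0.7, -1.2]
grip_width: 0.747
```

Run:
```python
from bench import *
from h import *
for i in range(3):
    s=get_state();d=get_image("wrist");print(s["position"],s["grip_width"])
plan(s,(0.6422,0.1276,0.034),90)
z=s["position"][2]-.0055
c,R,e,n=circ(d,s["position"],z+.015,.033,.006);print(c,R,e,n)
cv2.imwrite("pics/w6.png",d["frame"][:,:,::-1])
d=get_image("side");cv2.imwrite("pics/s6.png",cv2.resize(d["frame"][100:330,140:390,::-1],None,fx=2.6,fy=2.6))
```

```text
[0.64244153 0.12820266 0.08406118] 0.7470268961076494
[0.64196457 0.12869043 0.08441307] 0.7492194291374559
[0.64187805 0.12885534 0.08477818] 0.7455608097000304
pos [0.6419 0.1289 0.0848] psi 90.12 -> d(mm) [-1.3  0.4 50.8] turn [-0.07 -0.    0.12]
[0.64098316 0.12743817] 0.03319267012204608 0.0009492512720863655 87
```

View pics/w6.png

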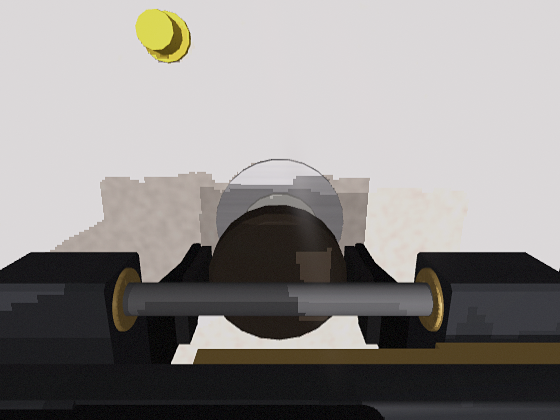

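View pics/s6.png

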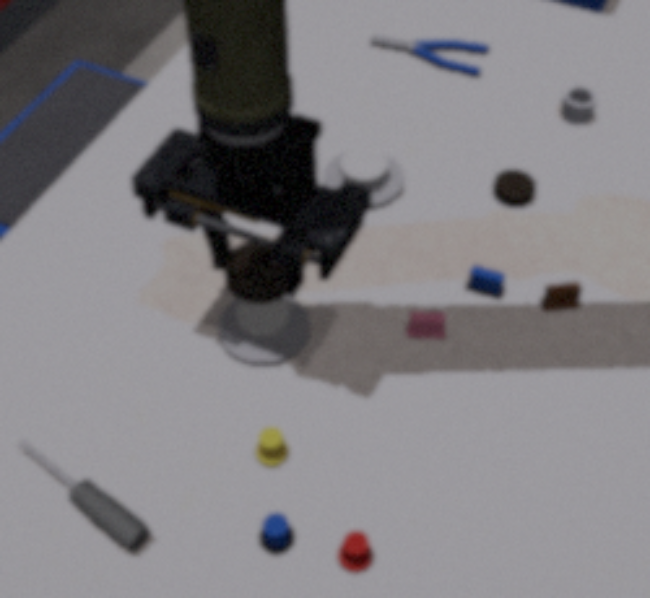

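>>> {"api": "play_rows", "payload": {
  "series": [60,-0.001,0,0.015,0,0,0,60,-0.0015,0.001,0.03,0,0,0,60,-0.0015,0.001,0.04,0,0,0,60,-0.0015,0.001,0.045,0,0,0,60,-0.0015,0.001,0.048,0,0,0,60,-0.0015,0.001,0.0495,0,0,0,60,-0.0015,0.001,0.0495,0,0,0]
}}

```text
time: 7.1
position: [0.6441, 0.1265, 0.0353]
tool_rot: [-2.221, -2.222, 0.0]
ft_force: [-0.7, -0.7, -0.0]
grip_width: 0.746
```

>>> {"api": "play_rows", "payload": {
  "series": [60,0,-0.001,0.001,0,0,0,60,0,-0.001,0.0015,0,0,0,60,0,-0.001,0.002,0,0,0,60,0,-0.001,0.002,0,0,0]
}}

```text
time: 7.43
position: [0.6434, 0.1264, 0.0339]
tool_rot: [2.221, 2.222, 0.001]
ft_force: [-1.2, 0.1, -1.3]
grip_width: 0.745
```

>>> {"api": "play_rows", "payload": {
  "series": [65,0,0,0,0,0,0,75,0,0,0,0,0,0,85,0,0,0,0,0,0,100,0,0,0,0,0,0,100,0,0,0,0,0,0,100,0,0,-0.02,0,0,0,100,0,0,-0.05,0,0,0,100,0,0,-0.08,0,0,0,100,0,0,-0.11,0,0,0,100,-0.03,0,-0.13,0,0,0]
}}

```text
time: 8.27
position: [0.643, 0.1053, 0.1676]
tool_rot: [-2.208, -2.232, -0.012]
ft_force: [1.0, 1.7, 0.6]
grip_width: 0.994
```

Run:
```python
from bench import *
from h import *
s=get_state();d=get_image("wrist");print(s["position"],s["grip_width"])
plan(s,(0.4846,-0.1610,0.15),90)
cv2.imwrite("pics/w7.png",d["frame"][:,:,::-1])
print(circ(d,(.642,.125),.046,.030,.007),circ(d,(.642,.125),.043,.033,.007))
```

```text
[0.64296529 0.10532033 0.16764646] 0.9938159845551593
pos [0.643  0.1053 0.1676] psi 90.62 -> d(mm) [-264.7 -161.3   15.3] turn [ 0.23 -0.38  0.62]
(array([0.64261338, 0.1242214 ]), np.float64(0.03228438753163909), np.float64(0.00010535786220351381), 90) (array([0.64266368, 0.12364278]), np.float64(0.03265498793801686), np.float64(0.0002469451276379264), 90)
```

View pics/w7.png

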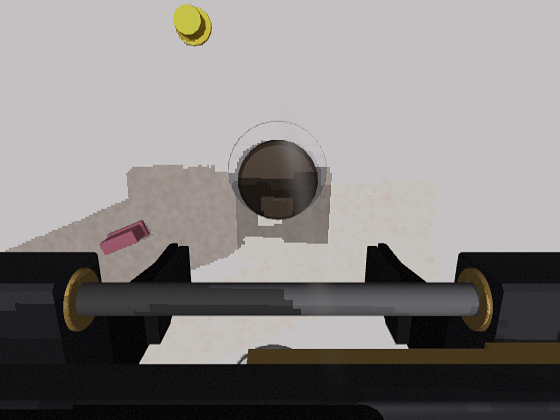

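>>> {"api": "play_rows", "payload": {
  "series": [100,-0.03,-0.018,0,0,0,0,100,-0.06,-0.036,0,0,0,0,100,-0.09,-0.054,0,0,0,0,100,-0.12,-0.072,0,0,0,0,100,-0.15,-0.09,0,0,0,0,100,-0.18,-0.108,0,0,0,0,100,-0.21,-0.126,0.015,0,0,0,100,-0.235,-0.145,0.035,0,0,0,100,-0.25,-0.158,0.06,0,0,0,100,-0.256,-0.158,0.08,0,0,0]
}}

```text
time: 9.15
position: [0.4816, -0.164, 0.0822]
tool_rot: [-2.228, -2.215, 0.006]
ft_force: [0.7, 0.4, 0.2]
grip_width: 0.996
```

>>> {"api": "play_rows", "payload": {
  "series": [85,0,0,0,0,0,0,75,0,0,0,0,0,0]
}}

```text
time: 9.32
position: [0.4847, -0.1595, 0.0832]
tool_rot: [-2.221, -2.22, 0.0]
ft_force: [1.0, 0.3, 1.1]
grip_width: 0.923
```

Run:
```python
from bench import *
from h import *
s=get_state();d=get_image("wrist")
cv2.imwrite("pics/w8.png",d["frame"][:,:,::-1])
c,R,e,n=circ(d,(.4846,-.161),.015,.023,.007);print(c,R,e,n)
plan(s,(*c,0.005),90)
```

```text
[ 0.48434304 -0.15956002] 0.02317899942665258 0.00041553569209825704 90
pos [ 0.4847 -0.1595  0.0832] psi 89.98 -> d(mm) [-0.1 -0.3 78.2] turn [-0.08 -0.06 -0.02]
```

View pics/w8.png

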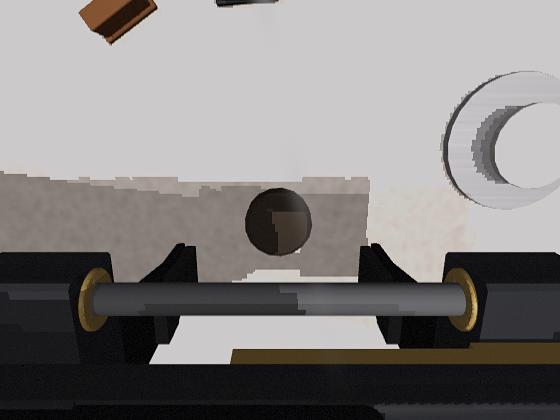

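>>> {"api": "play_rows", "payload": {
  "series": [75,0,0,0.025,0,0,0,75,0,0,0.05,0,0,0,75,0,0,0.068,0,0,0,75,0,0,0.075,0,0,0,75,0,0,0.0775,0,0,0,70,0,0,0.0775,0,0,0,62,0,0,0.0775,0,0,0,55,0,0,0.0775,0,0,0,48,0,0,0.0775,0,0,0,40,0,0,0.0775,0,0,0]
}}

```text
time: 10.2
position: [0.486, -0.16, 0.0072]
tool_rot: [2.22, 2.221, 0.001]
ft_force: [-1.1, 0.5, 4.6]
grip_width: 0.517
```

>>> {"api": "play_rows", "payload": {
  "series": [40,0,0,0,0,0,0,40,0,0,0,0,0,0,40,0,0,-0.02,0,0,0,40,0,0,-0.045,0,0,0,40,0,0,-0.07,0,0,0,40,0,0,-0.08,0,0,0,40,0,0,-0.08,0,0,0,40,0,0,-0.08,0,0,0]
}}

```text
time: 10.87
position: [0.4852, -0.1599, 0.0859]
tool_rot: [2.221, 2.221, -0.0]
ft_force: [-0.1, 0.3, -1.8]
grip_width: 0.512
```

Run:
```python
from bench import *
from h import *
s=get_state();d=get_image("wrist")
cv2.imwrite("pics/w9.png",d["frame"][:,:,::-1])
c,R,e,n=circ(d,s["position"],s["position"][2]+.010,.023,.007);print(c,R,e,n)
plan(s,(.6405,-.1072,0.084),90)
```

```text
[ 0.48446732 -0.15807526] 0.02339450715830562 0.0012727649122596853 90
pos [ 0.4852 -0.1599  0.0859] psi 90.01 -> d(mm) [ 52.7 155.4   1.9] turn [0.01 0.04 0.01]
```

View pics/w9.png

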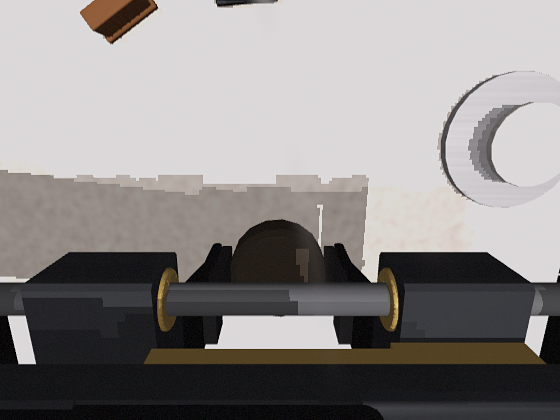

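>>> {"api": "play_rows", "payload": {
  "series": [40,0.004,0.012,0,0,0,0,40,0.012,0.035,0,0,0,0,40,0.022,0.065,0,0,0,0,40,0.032,0.095,0,0,0,0,40,0.041,0.12,0,0,0,0,40,0.048,0.142,0,0,0,0,40,0.0525,0.155,0,0,0,0,40,0.0525,0.155,0,0,0,0,40,0.0525,0.155,0,0,0,0]
}}

```text
time: 11.67
position: [0.6391, -0.1062, 0.0836]
tool_rot: [-2.217, -2.221, 0.003]
ft_force: [0.4, -0.2, -0.0]
grip_width: 0.514
```

Run:
```python
from bench import *
from h import *
for i in range(3): s=get_state();get_image("wrist");plan(s,(.6405,-.1072,0.0355),90)
```

```text
pos [ 0.6391 -0.1062  0.0836] psi 90.1 -> d(mm) [-1.1  1.5 48.1] turn [-0.22 -0.08  0.11]
pos [ 0.6387 -0.1071  0.084 ] psi 90.05 -> d(mm) [-0.1  2.  48.5] turn [-0.22 -0.03  0.05]
pos [ 0.6386 -0.1076  0.0845] psi 90.01 -> d(mm) [ 0.4  2.1 49. ] turn [-0.18  0.01  0.01]
```

>>> {"api": "play_rows", "payload": {
  "series": [40,0,0.001,0.015,0,0,0,40,0,0.002,0.03,0,0,0,40,0,0.002,0.04,0,0,0,40,0,0.002,0.045,0,0,0,40,0,0.002,0.048,0,0,0,40,0,0.002,0.049,0,0,0,40,0,0.002,0.049,0,0,0]
}}

```text
time: 12.4
position: [0.6423, -0.107, 0.037]
tool_rot: [-2.221, -2.222, 0.0]
ft_force: [-0.1, -0.2, -0.0]
grip_width: 0.515
```

>>> {"api": "play_rows", "payload": {
  "series": [40,0,-0.001,0.001,0,0,0,40,0,-0.001,0.002,0,0,0,40,0,-0.001,0.002,0,0,0]
}}

```text
time: 12.65
position: [0.6414, -0.1072, 0.0354]
tool_rot: [2.221, 2.221, 0.0]
ft_force: [-0.1, -0.5, -1.0]
grip_width: 0.515
```

Release and lift, then look.

>>> {"api": "play_rows", "payload": {
  "series": [45,0,0,0,0,0,0,52,0,0,0,0,0,0,60,0,0,0,0,0,0,70,0,0,0,0,0,0,80,0,0,0,0,0,0,80,0,0,-0.02,0,0,0,80,0,0,-0.05,0,0,0,80,-0.01,0,-0.08,0,0,0,80,-0.03,0,-0.11,0,0,0,80,-0.05,0,-0.13,0,0,0]
}}

```text
time: 13.48
position: [0.6426, -0.1564, 0.1688]
tool_rot: [2.216, 2.223, 0.004]
ft_force: [1.3, -1.4, 0.9]
grip_width: 0.797
```

Run:
```python
from bench import *
from h import *
s=get_state();d=get_image("wrist")
cv2.imwrite("pics/w10.png",d["frame"][:,:,::-1])
print(circ(d,(.641,-.107),.043,.023,.004))
plan(s,(.462,-.315,0.12),90)
```

```text
(array([ 0.6406675 , -0.10821838]), np.float64(0.022479222912237015), np.float64(0.00015530381298482082), 90)
pos [ 0.6426 -0.1564  0.1688] psi 90.18 -> d(mm) [-158.  -181.3   48.2] turn [0.22 0.04 0.18]
```

View pics/w10.png

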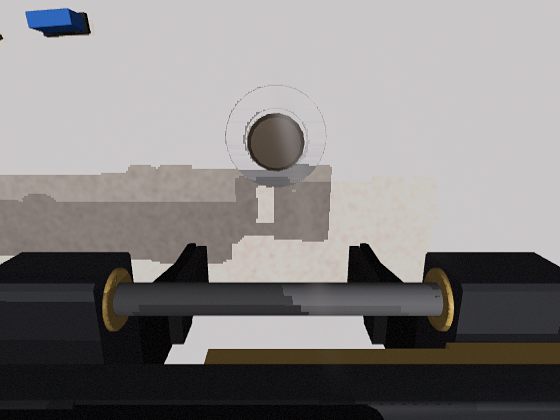

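>>> {"api": "play_rows", "payload": {
  "series": [80,-0.02,-0.022,0,0,0,0,80,-0.045,-0.05,0,0,0,0,80,-0.07,-0.08,0.005,0,0,0,80,-0.095,-0.11,0.015,0,0,0,80,-0.12,-0.138,0.03,0,0,0,80,-0.14,-0.16,0.045,0,0,0,80,-0.154,-0.176,0.06,0,0,0,80,-0.16,-0.181,0.07,0,0,0,80,-0.16,-0.181,0.075,0,0,0,80,-0.16,-0.181,0.075,0,0,0]
}}

```text
time: 14.37
position: [0.4608, -0.3159, 0.0892]
tool_rot: [-2.219, -2.221, -0.002]
ft_force: [0.4, 0.1, 0.1]
grip_width: 0.805
```

Run:
```python
from bench import *
from h import *
s=get_state();d=get_image("wrist")
cv2.imwrite("pics/w11.png",d["frame"][:,:,::-1])
c,R,e,n=circ(d,(.462,-.315),.028,.020,.007);print(c,R,e,n)
c,R,e,n=circ(d,(.462,-.315),.0,.019,.007);print(c,R,e,n)
plan(s,(.462,-.315,0.005),90)
```

```text
[ 0.45916334 -0.3149707 ] 0.017845779711517677 0.0013502651061701836 90
[ 0.45978995 -0.32350788] 0.020013903312128527 0.0011815275795834732 90
pos [ 0.4608 -0.3159  0.0892] psi 90.05 -> d(mm) [ 0.8  1.3 84.2] turn [-0.02 -0.11  0.05]
```

View pics/w11.png

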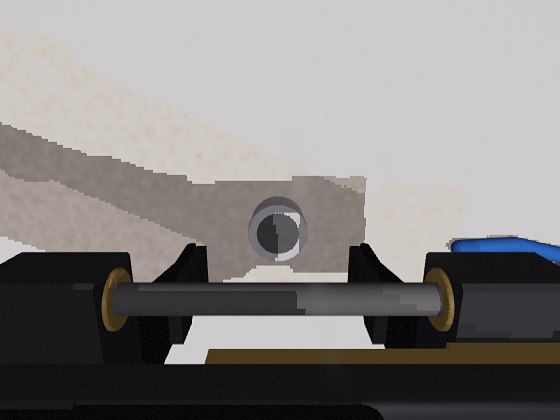

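Run:
```python
from bench import *
from h import *
d=get_image("wrist")
for p in ((277,235),(248,235),(307,235),(277,263)): print(p,onz(d,*p,.028).round(4))
im=d["frame"][180:280,220:340,::-1];cv2.imwrite("pics/w11c.png",cv2.resize(im,None,fx=5,fy=5,interpolation=cv2.INTER_NEAREST))
```

```text
(277, 235) [ 0.4611 -0.3222  0.028 ]
(248, 235) [ 0.4419 -0.3222  0.028 ]
(307, 235) [ 0.4811 -0.3221  0.028 ]
(277, 263) [ 0.4612 -0.3423  0.028 ]
```

View pics/w11c.png

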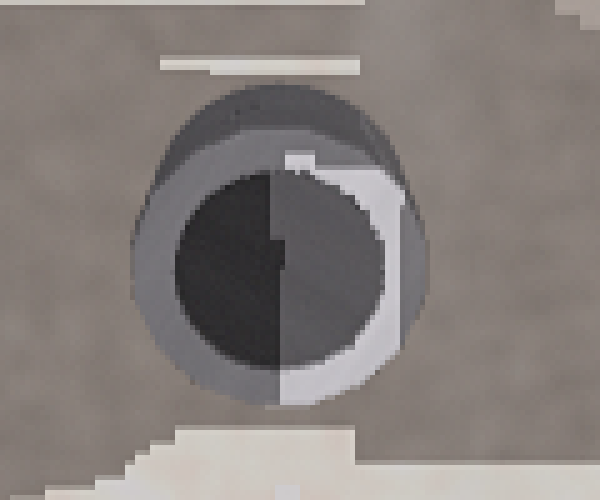

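>>> {"api": "play_rows", "payload": {
  "series": [80,-0.005,0,0.02,0,0,0,80,-0.005,0,0.045,0,0,0,80,-0.005,0,0.065,0,0,0,80,-0.005,0,0.077,0,0,0,80,-0.005,0,0.082,0,0,0,70,-0.005,0,0.083,0,0,0,60,-0.005,0,0.083,0,0,0,50,-0.005,0,0.083,0,0,0,40,-0.005,0,0.083,0,0,0,35,-0.005,0,0.083,0,0,0]
}}

```text
time: 15.3
position: [0.461, -0.3227, 0.0082]
tool_rot: [2.22, 2.22, -0.0]
ft_force: [0.1, 0.4, -0.5]
grip_width: 0.51
```

>>> {"api": "play_rows", "payload": {
  "series": [35,0,0,0,0,0,0,35,0,0,0,0,0,0,35,0,0,0,0,0,0,35,0,0,-0.02,0,0,0,35,0,0,-0.045,0,0,0,35,0,0,-0.07,0,0,0,35,0,0,-0.085,0,0,0,35,0,0,-0.085,0,0,0,35,0,0,-0.085,0,0,0]
}}

```text
time: 16.05
position: [0.4605, -0.3225, 0.0924]
tool_rot: [2.22, 2.221, -0.0]
ft_force: [0.1, 0.1, -0.8]
grip_width: 0.45
```

Run:
```python
from bench import *
from h import *
s=get_state();d=get_image("wrist")
cv2.imwrite("pics/w12.png",d["frame"][:,:,::-1])
plan(s,(.6414,.0092,0.1),90)
```

```text
pos [ 0.4605 -0.3225  0.0924] psi 90.01 -> d(mm) [331.7 181.   -7.8] turn [0.04 0.06 0.01]
```

View pics/w12.png

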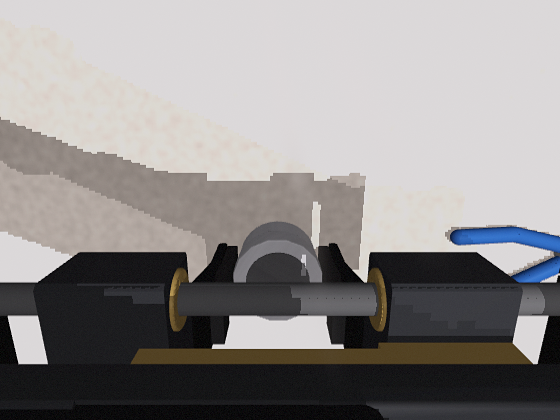

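>>> {"api": "play_rows", "payload": {
  "series": [35,0.012,0.004,-0.005,0,0,0,35,0.035,0.012,-0.008,0,0,0,35,0.07,0.025,-0.008,0,0,0,35,0.105,0.04,-0.008,0,0,0,35,0.14,0.055,-0.008,0,0,0,35,0.175,0.07,-0.008,0,0,0,35,0.21,0.085,-0.008,0,0,0,35,0.24,0.105,-0.008,0,0,0,35,0.265,0.125,-0.008,0,0,0,35,0.285,0.14,-0.008,0,0,0]
}}

```text
time: 16.93
position: [0.6004, -0.0324, 0.0991]
tool_rot: [-2.215, -2.224, -0.001]
ft_force: [-0.1, -0.1, -0.2]
grip_width: 0.447
```

>>> {"api": "play_rows", "payload": {
  "series": [35,0.02,0.02,0,0,0,0,35,0.04,0.035,0,0,0,0,35,0.046,0.041,0,0,0,0,35,0.046,0.041,0,0,0,0,35,0.046,0.041,0,0,0,0]
}}

```text
time: 17.35
position: [0.6401, 0.009, 0.099]
tool_rot: [-2.219, -2.222, 0.003]
ft_force: [-0.1, 0.6, -0.2]
grip_width: 0.451
```

Run:
```python
from bench import *
from h import *
s=get_state();d=get_image("wrist");d=get_image("scene")
cv2.imwrite("pics/sc13.png",cv2.resize(d["frame"][100:300,130:380,::-1],None,fx=2.6,fy=2.6))
plan(get_state(),(.6414,.0092,0.008),90)
```

```text
pos [0.6401 0.007  0.0995] psi 89.92 -> d(mm) [ 2.4  1.4 91.5] turn [-0.1   0.09 -0.08]
```

View pics/sc13.png

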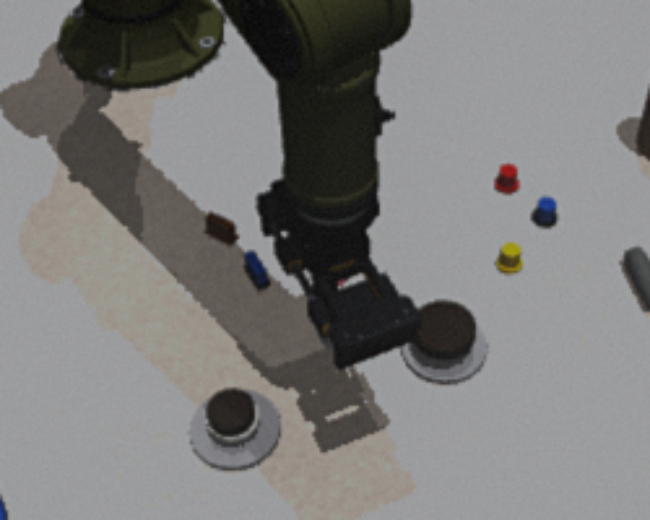

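>>> {"api": "play_rows", "payload": {
  "series": [35,0.002,0.001,0.025,0,0,0,35,0.002,0.001,0.05,0,0,0,35,0.002,0.001,0.07,0,0,0,35,0.002,0.001,0.082,0,0,0,35,0.002,0.001,0.088,0,0,0,35,0.002,0.001,0.0905,0,0,0,35,0.002,0.001,0.0905,0,0,0]
}}

```text
time: 18.03
position: [0.6423, 0.0103, 0.0099]
tool_rot: [2.222, 2.221, 0.0]
ft_force: [0.2, 0.3, -0.9]
grip_width: 0.451
```

>>> {"api": "play_rows", "payload": {
  "series": [35,0,0,0.001,0,0,0,35,0,0,0.0015,0,0,0,35,0,0,0.0015,0,0,0]
}}

```text
time: 18.28
position: [0.6429, 0.0109, 0.0091]
tool_rot: [2.22, 2.221, 0.001]
ft_force: [0.4, -1.1, -0.6]
grip_width: 0.452
```

>>> {"api": "play_rows", "payload": {
  "series": [45,0,0,0,0,0,0,55,0,0,0,0,0,0,65,0,0,0,0,0,0,75,0,0,0,0,0,0,75,0,0,0,0,0,0,75,0,0,-0.02,0,0,0,75,0,0,-0.05,0,0,0,75,0,0,-0.085,0,0,0,70,-0.02,0,-0.115,0,0,0,70,-0.03,-0.01,-0.13,0,0,0]
}}

```text
time: 19.12
position: [0.6355, -0.0199, 0.1427]
tool_rot: [2.217, 2.218, 0.007]
ft_force: [1.3, -1.0, 0.0]
grip_width: 0.712
```

Run:
```python
from bench import *
from h import *
d=get_image("wrist")
cv2.imwrite("pics/w14.png",d["frame"][:,:,::-1])
print(circ(d,(.642,.010),.028,.020,.005))
plan(get_state(),(.5292,.3183,0.15),90)
```

```text
(array([0.63885457, 0.00953193]), np.float64(0.01740449377795307), np.float64(0.000993235135745698), 90)
pos [ 0.6341 -0.023   0.1443] psi 89.84 -> d(mm) [ 340.9 -105.8   -7.7] turn [ 0.4   0.21 -0.16]
```

View pics/w14.png

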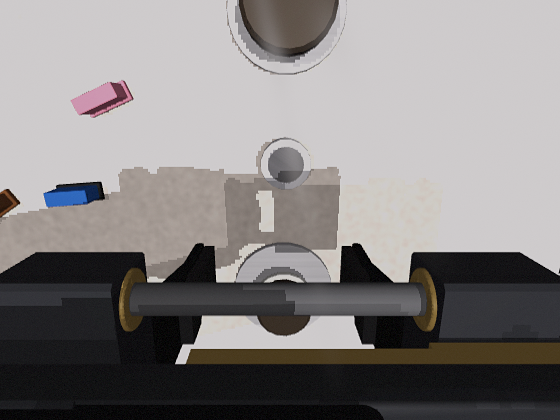

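>>> {"api": "play_rows", "payload": {
  "series": [50,-0.003,-0.03,0,0,0,0,50,-0.006,-0.06,0,0,0,0,50,-0.009,-0.09,0,0,0,0,50,-0.012,-0.12,0,0,0,0,50,-0.015,-0.145,0.01,0,0,0,50,-0.018,-0.16,0.02,0,0,0,50,-0.02,-0.165,0.02,0,0,0,50,-0.02,-0.165,0.02,0,0,0,50,-0.02,-0.165,0.02,0,0,0]
}}

```text
time: 19.92
position: [0.4684, -0.0392, 0.1188]
tool_rot: [2.22, 2.221, 0.002]
ft_force: [0.5, -0.7, -0.4]
grip_width: 0.502
```

```bash
cat > ob.py <<'E'
from bench import *
from h import *
import sys
d=get_image("wrist")
cv2.imwrite(f"pics/{sys.argv[1]}.png",d["frame"][:,:,::-1])
hsv=cv2.cvtColor(d["frame"],cv2.COLOR_RGB2HSV)
H,S,V=[hsv[...,i].astype(int) for i in range(3)]
mk=((S>130)&(H>100)&(H<130)&(V>int(sys.argv[2]))).astype(np.uint8)
for c in cv2.findContours(mk,cv2.RETR_EXTERNAL,cv2.CHAIN_APPROX_NONE)[0]:
    if cv2.contourArea(c)<100: continue
    P=np.array([onz(d,*p[0],.026)[:2] for p in c],np.float32)*1000
    r=cv2.minAreaRect(P); print(cv2.boundingRect(c),"rect mm",np.round(r[0],1),np.round(r[1],1),round(r[2],1))
    (cx,cy),(w,h),a=r
    print("  V in box",np.percentile(V[mk>0],[5,50,95]))
plan(get_state(),(.47,-.01,0.12),90)
E
python3 ob.py w15 60
```

```text
(250, 168, 40, 22) rect mm [462.4 -13.6] [28.3 14.4] 4.2
  V in box [ 80. 132. 202.]
pos [ 0.4689 -0.0389  0.119 ] psi 90.04 -> d(mm) [28.9  1.1 -1. ] turn [ 0.13 -0.02  0.04]
```

View pics/w15.png

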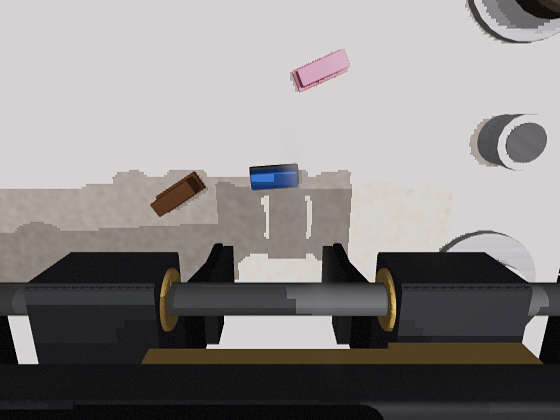

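```bash
python3 ob.py w15b 20
python3 - <<'E'
import cv2
im=cv2.imread("pics/w15b.png")[155:205,235:315];cv2.imwrite("pics/w15c.png",cv2.resize(im,None,fx=10,fy=10,interpolation=cv2.INTER_NEAREST))
E
```

```text
(250, 169, 40, 21) rect mm [462.7 -13.6] [28.6 14.4] 4.2
  V in box [ 79. 132. 202.]
pos [ 0.4689 -0.0387  0.1189] psi 90.06 -> d(mm) [28.7  1.1 -1.1] turn [ 0.11 -0.04  0.06]
```

View pics/w15c.png

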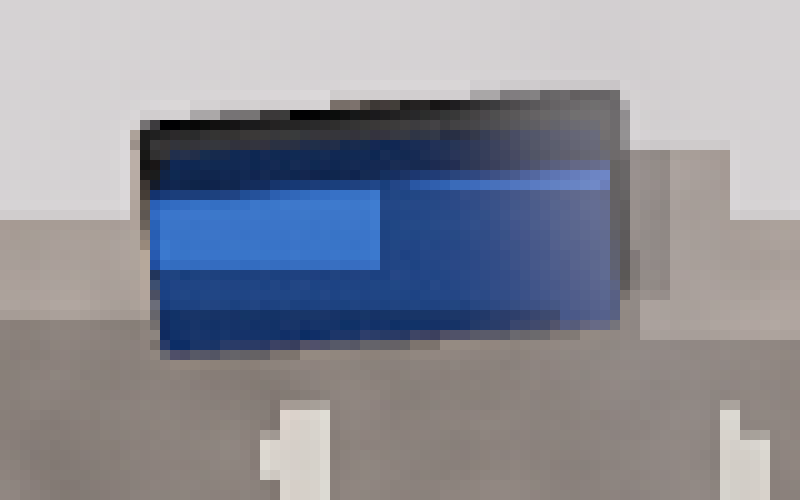

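Run:
```python
from bench import *
from h import *
d=get_image("wrist")
P=np.array([onz(d,*p,.026)[:2] for p in ((250,175),(296,172.8),(296.8,187.5),(251,190.5))]);print(P.round(4),P.mean(0))
r=cv2.minAreaRect((P*1000).astype(np.float32));print(r)
for a,b in((0,1),(3,2)): v=P[b]-P[a];print(np.hypot(*v),np.degrees(np.arctan2(v[1],v[0])))
```

```text
[[ 0.4487 -0.0108]
 [ 0.4818 -0.0092]
 [ 0.4826 -0.02  ]
 [ 0.4492 -0.0222]] [ 0.46557497 -0.01553705]
((465.50128173828125, -15.38834285736084), (33.47808074951172, 11.45816707611084), 3.878756046295166)
0.033200587708273284 2.820079971412683
0.03347809254035492 3.878752342396306
```

>>> {"api": "play_rows", "payload": {
  "series": [50,0.004,0,0,0,0,7,50,0.008,-0.001,0,0,0,14,50,0.012,-0.002,0,0,0,21,50,0.016,-0.003,0,0,0,28,50,0.02,-0.0035,0,0,0,35,50,0.023,-0.0035,0,0,0,42,50,0.023,-0.0035,0,0,0,49,50,0.023,-0.0035,0,0,0,56,50,0.023,-0.0035,0,0,0,63,50,0.023,-0.0035,0,0,0,70]
}}

```text
time: 20.9
position: [0.4648, -0.0156, 0.1184]
tool_rot: [-3.094, -0.538, -0.001]
ft_force: [0.9, -0.2, 0.1]
grip_width: 0.5
```

>>> {"api": "play_rows", "payload": {
  "series": [50,0,0,0.01,0,0,7,50,0,0,0.02,0,0,14,50,0,0,0.03,0,0,16.5,50,0,0,0.03,0,0,16.5,50,0,0,0.03,0,0,16.5]
}}

```text
time: 21.32
position: [0.4641, -0.0156, 0.088]
tool_rot: [-3.139, -0.1, 0.001]
ft_force: [1.0, 0.7, 0.1]
grip_width: 0.504
```

Run:
```python
from bench import *
from h import *
get_image("wrist");d=get_image("wrist");s=get_state()
cv2.imwrite("pics/w16.png",d["frame"][:,:,::-1])
plan(s,(.4655,-.0155,0.009),3.4); print(s["joint_positions"])
print(proj(d,(.4655,-.0155,.026)))
```

```text
pos [ 0.4646 -0.0159  0.0887] psi 3.62 -> d(mm) [ 0.9 -0.3 79.7] turn [-0.02 -0.06  0.22]
[ 0.65162022  0.08248109 -0.69190936  2.0342813   0.06047472  1.04357766
 -1.57661578]
(np.float64(277.9663783962397), np.float64(222.11607054642909))
```

View pics/w16.png

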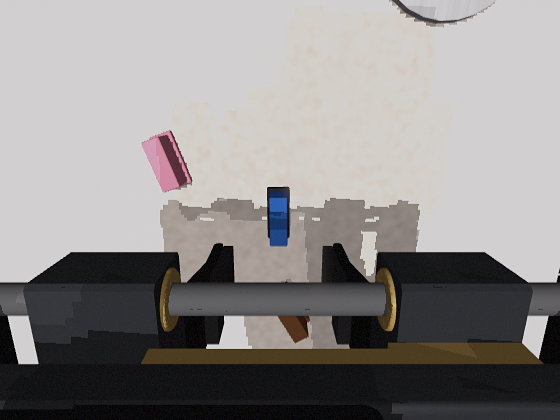

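>>> {"api": "play_rows", "payload": {
  "series": [50,0.001,0,0.025,0,0,0,50,0.001,0,0.05,0,0,0,50,0.001,0,0.068,0,0,0,50,0.001,0,0.076,0,0,0,50,0.001,0,0.079,0,0,0,45,0.001,0,0.079,0,0,0,35,0.001,0,0.079,0,0,0,25,0.001,0,0.079,0,0,0,15,0.001,0,0.079,0,0,0,8,0.001,0,0.079,0,0,0],
  "force": 15
}}

```text
time: 22.25
position: [0.4654, -0.0163, 0.0099]
tool_rot: [3.139, 0.096, 0.002]
ft_force: [-0.8, -0.3, 0.4]
grip_width: 0.234
```

>>> {"api": "play_rows", "payload": {
  "series": [5,0,0,0,0,0,0,5,0,0,0,0,0,0,5,0,0,0,0,0,0,5,0,0,0,0,0,0]
}}

```text
time: 22.58
position: [0.4651, -0.0163, 0.0095]
tool_rot: [3.14, 0.097, 0.001]
ft_force: [-0.8, -0.1, 4.5]
grip_width: 0.137
```

>>> {"api": "play_rows", "payload": {
  "series": [5,0,0,-0.015,0,0,0,5,0,0,-0.04,0,0,0,5,0,0,-0.065,0,0,0,5,0,0,-0.09,0,0,0,5,0,0,-0.1,0,0,0,5,0,0,-0.1,0,0,0,5,0,0,-0.1,0,0,0]
}}

```text
time: 23.17
position: [0.4645, -0.0164, 0.1086]
tool_rot: [3.14, 0.096, -0.0]
ft_force: [0.1, -0.2, -0.8]
grip_width: 0.139
```

Run:
```python
from bench import *
from h import *
d=get_image("wrist");s=get_state()
cv2.imwrite("pics/w17.png",d["frame"][:,:,::-1])
plan(s,(.6407,-.108,0.11),3.6)
```

```text
pos [ 0.4638 -0.0163  0.1078] psi 3.51 -> d(mm) [171.  102.4  -2.5] turn [-0.01  0.1  -0.09]
```

View pics/w17.png

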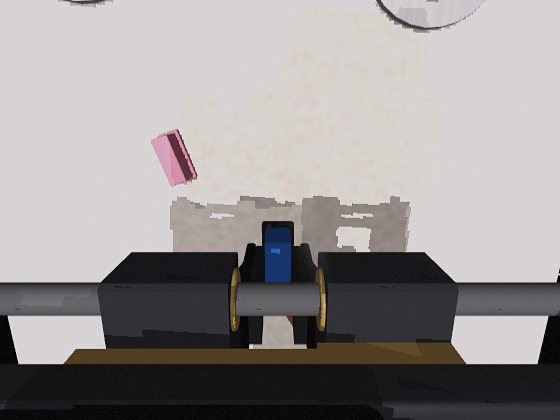

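>>> {"api": "play_rows", "payload": {
  "series": [5,0.012,0.007,0,0,0,0,5,0.037,0.022,0,0,0,0,5,0.065,0.039,0,0,0,0,5,0.095,0.057,0,0,0,0,5,0.123,0.073,0,0,0,0,5,0.148,0.088,0,0,0,0,5,0.165,0.098,0,0,0,0,5,0.171,0.1025,0,0,0,0,5,0.171,0.1025,0,0,0,0,5,0.171,0.1025,0,0,0,0]
}}

```text
time: 24.05
position: [0.6402, -0.107, 0.1072]
tool_rot: [-3.139, -0.098, 0.006]
ft_force: [-0.5, 0.5, -0.4]
grip_width: 0.137
```

Run:
```python
from bench import *
from h import *
get_image("wrist");d=get_image("wrist");s=get_state()
cv2.imwrite("pics/w18.png",d["frame"][:,:,::-1])
im=d["frame"][120:360,200:360,::-1];cv2.imwrite("pics/w18c.png",cv2.resize(im,None,fx=2.5,fy=2.5))
plan(s,(.6407,-.108,0.0555),3.6)
zt=s["position"][2]-.0095
print(onz(d,278,232,zt+.026)-s["position"], onz(d,278,222,zt+.005)-s["position"])
```

```text
pos [ 0.6403 -0.1066  0.1084] psi 3.61 -> d(mm) [ 0.4  1.4 52.9] turn [-0.03  0.11  0.01]
[0.02220623 0.00156612 0.0165    ] [ 0.019866   0.0014305 -0.0045   ]
```

View pics/w18c.png

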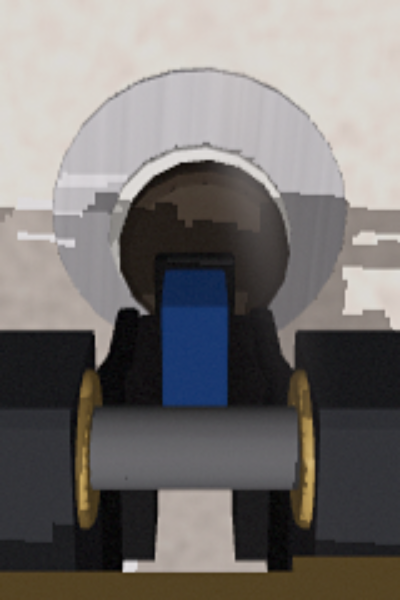

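>>> {"api": "play_rows", "payload": {
  "series": [5,0,0.001,0.015,0,0,0,5,0,0.0015,0.03,0,0,0,5,0,0.0015,0.042,0,0,0,5,0,0.0015,0.047,0,0,0,5,0,0.0015,0.05,0,0,0,5,0,0.0015,0.0515,0,0,0,5,0,0.0015,0.0515,0,0,0]
}}

```text
time: 24.73
position: [0.6419, -0.1092, 0.058]
tool_rot: [3.14, 0.097, 0.001]
ft_force: [-0.5, 0.3, 0.4]
grip_width: 0.136
```

>>> {"api": "play_rows", "payload": {
  "series": [5,-0.001,-0.001,0.001,0,0,0,5,-0.001,-0.001,0.002,0,0,0,5,-0.001,-0.001,0.0025,0,0,0,5,-0.001,-0.001,0.0025,0,0,0]
}}

```text
time: 25.07
position: [0.641, -0.1083, 0.0556]
tool_rot: [3.14, 0.097, 0.001]
ft_force: [-0.1, 0.7, 2.2]
grip_width: 0.134
```

>>> {"api": "play_rows", "payload": {
  "series": [15,0,0,0,0,0,0,18,0,0,0,0,0,0,25,0,0,0,0,0,0,35,0,0,0,0,0,0,45,0,0,0,0,0,0,45,0,0,-0.015,0,0,0,45,0,0,-0.04,0,0,0,45,0,0,-0.07,0,0,0,45,-0.015,0,-0.095,0,0,0,45,-0.04,0,-0.11,0,0,0]
}}

```text
time: 25.9
position: [0.6037, -0.11, 0.1695]
tool_rot: [-3.14, -0.099, -0.01]
ft_force: [-0.0, -0.3, 1.5]
grip_width: 0.449
```

Run:
```python
from bench import *
from h import *
d=get_image("wrist");s=get_state()
im=d["frame"][20:300,130:430,::-1];cv2.imwrite("pics/w19.png",cv2.resize(im,None,fx=2,fy=2))
np.save("w19.npy",d,allow_pickle=True)
print(circ(d,(.6407,-.108),.043,.023,.004))
plan(s,(.5292,.3183,0.15),90)
d=get_image("side");cv2.imwrite("pics/s19.png",cv2.resize(d["frame"][100:330,140:390,::-1],None,fx=2.6,fy=2.6))
```

```text
(array([ 0.64107876, -0.10846055]), np.float64(0.02248903577414641), np.float64(0.00011834921882946346), 90)
pos [ 0.5995 -0.1111  0.1716] psi 3.55 -> d(mm) [ -43.7 -433.    20. ] turn [ 3.100e-01 -2.000e-02 -8.645e+01]
```

View pics/w19.png

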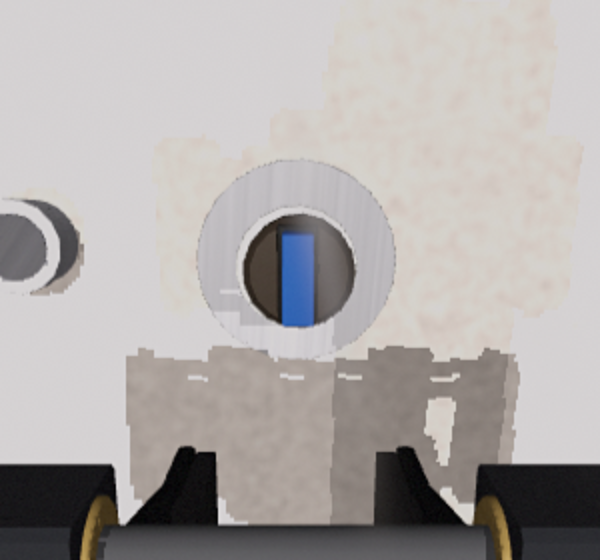

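View pics/s19.png

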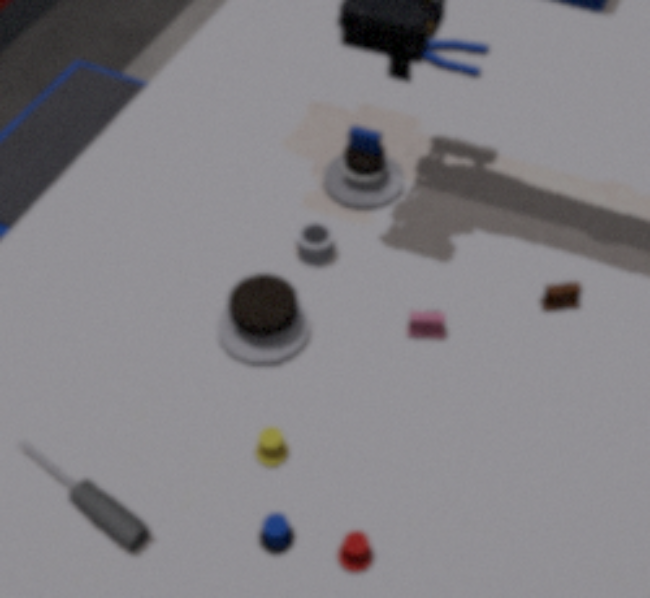

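Run:
```python
from bench import *
from h import *
d=np.load("w19.npy",allow_pickle=True).item()
print("oblong",onz(d,279,160,.072),onz(d,271,136.5,.072),onz(d,287,136.5,.072))
d=get_image("scene");print("flask",onz(d,386,157,0),onz(d,397,107,.19))
d=get_image("side");print("flask",onz(d,218,408,0),onz(d,207,365,.19))
plan(get_state(),(.529,.27,.17),90)
```

```text
oblong [ 0.64138968 -0.1082167   0.072     ] [ 0.65777981 -0.10143199  0.072     ] [ 0.65850352 -0.11284071  0.072     ]
flask [0.4953249  0.51709042 0.        ] [0.485827  0.5132405 0.19     ]
flask [0.48531367 0.52024428 0.        ] [0.48880995 0.51017991 0.19      ]
pos [ 0.6012 -0.1113  0.1666] psi 3.5 -> d(mm) [ -48.8 -385.    -4.1] turn [ 1.70e-01 -3.00e-02 -8.65e+01]
```

>>> {"api": "play_rows", "payload": {
  "series": [45,-0.004,-0.03,0,0,0,-7,45,-0.008,-0.062,0,0,0,-14,45,-0.012,-0.094,0,0,0,-21,45,-0.016,-0.126,0,0,0,-28,45,-0.02,-0.158,0,0,0,-35,45,-0.024,-0.19,0,0,0,-42,45,-0.028,-0.222,0,0,0,-49,45,-0.032,-0.254,0,0,0,-56,45,-0.036,-0.286,0,0,0,-63,45,-0.04,-0.318,0,0,0,-70]
}}

```text
time: 26.93
position: [0.5409, 0.2057, 0.1645]
tool_rot: [-2.51, -1.887, 0.001]
ft_force: [0.7, 0.4, -0.6]
grip_width: 0.447
```

Run:
```python
from bench import *
from h import *
plan(get_state(),(.529,.27,.14),90)
```

```text
pos [0.5409 0.2057 0.1645] psi 73.87 -> d(mm) [ 58.4 -29.3  24.5] turn [ -0.06  -0.03 -16.13]
```

>>> {"api": "play_rows", "payload": {
  "series": [45,0.025,-0.012,0.01,0,0,-7,45,0.048,-0.024,0.02,0,0,-14,45,0.058,-0.029,0.0245,0,0,-16.1,45,0.058,-0.029,0.0245,0,0,-16.1,45,0.058,-0.029,0.0245,0,0,-16.1]
}}

```text
time: 27.35
position: [0.53, 0.2674, 0.1399]
tool_rot: [-2.23, -2.212, 0.002]
ft_force: [0.7, 0.6, -0.2]
grip_width: 0.454
```

Run:
```python
from bench import *
from h import *
get_image("wrist");d=get_image("wrist");s=get_state()
im=d["frame"];cv2.imwrite("pics/w20.png",im[:,:,::-1])
hsv=cv2.cvtColor(im,cv2.COLOR_RGB2HSV);H,S,V=[hsv[...,i].astype(int) for i in range(3)]
mk=((S>130)&(H>100)&(H<130)&(V>60)).astype(np.uint8)
for c in cv2.findContours(mk,0,1)[0]:
    if cv2.contourArea(c)>60: print(cv2.boundingRect(c))
c,R,e,n=circ(d,(.5292,.3183),.026,.011,.004);print(c,R,e,n)
print(proj(d,(*c,.026)),proj(d,(.5292,.3183,.026)))
plan(s,(*c,0.009),90)
cv2.imwrite("pics/w20c.png",cv2.resize(im[120:220,220:340,::-1],None,fx=5,fy=5,interpolation=0))
```

```text
(262, 124, 22, 29)
[0.52927055 0.31990777] 0.013417658059230368 0.00010126988539054319 90
(np.float64(275.50583795263753), np.float64(136.26505069479245)) (np.float64(275.4377263600147), np.float64(138.4160805444059))
pos [0.5313 0.2657 0.1406] psi 89.36 -> d(mm) [ 54.3  -2.7 131.6] turn [ 0.02  0.07 -0.64]
```

View pics/w20.png

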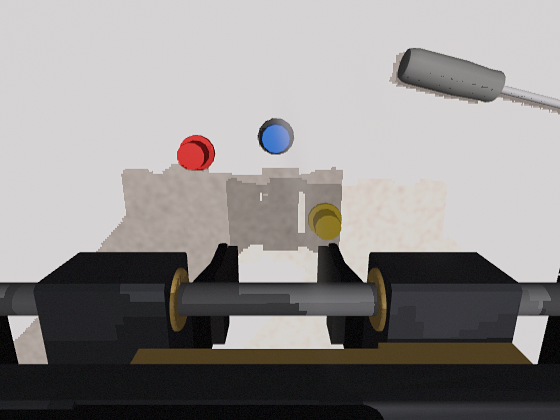

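View pics/w20c.png

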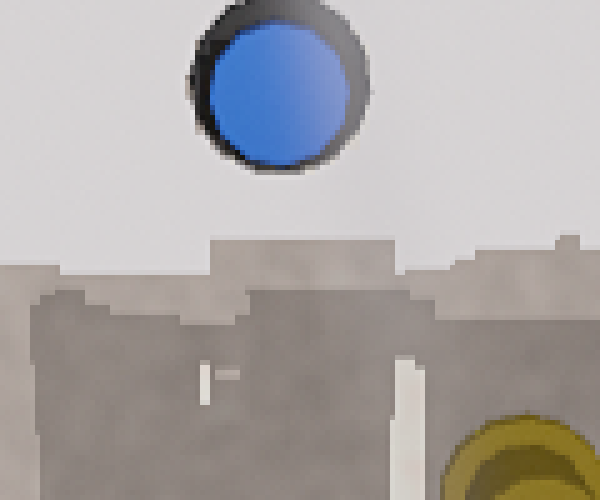

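>>> {"api": "play_rows", "payload": {
  "series": [50,0.02,-0.001,0.01,0,0,-0.5,50,0.04,-0.001,0.03,0,0,-0.5,50,0.052,-0.0015,0.06,0,0,-0.5,50,0.052,-0.0015,0.075,0,0,-0.5,50,0.052,-0.0015,0.075,0,0,-0.5,50,0.052,-0.0015,0.075,0,0,-0.5]
}}

```text
time: 27.95
position: [0.5296, 0.3175, 0.0653]
tool_rot: [2.222, 2.22, -0.003]
ft_force: [1.1, 0.3, 0.5]
grip_width: 0.503
```

Run:
```python
from bench import *
from h import *
get_image("wrist");d=get_image("wrist");s=get_state()
im=d["frame"];cv2.imwrite("pics/w21.png",im[:,:,::-1])
print(proj(d,(.5295,.318,.026)))
plan(s,(.5295,.318,0.009),90)
```

```text
(np.float64(277.13913672280194), np.float64(236.79338314659225))
pos [0.5305 0.3186 0.0671] psi 89.96 -> d(mm) [-0.6 -1.1 58.1] turn [ 0.13 -0.   -0.04]
```

View pics/w21.png

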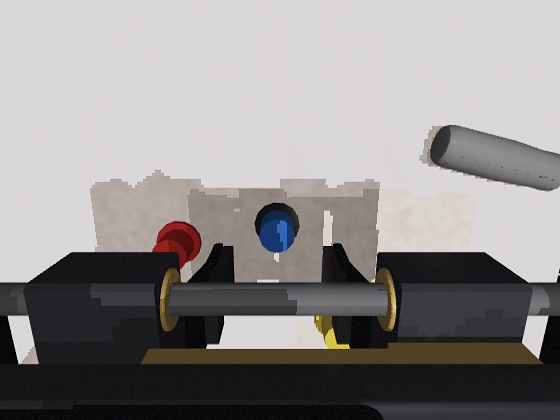

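>>> {"api": "play_rows", "payload": {
  "series": [42,0.001,-0.001,0.01,0,0,0,42,0.001,-0.001,0.03,0,0,0,42,0.001,-0.001,0.046,0,0,0,42,0.001,-0.001,0.054,0,0,0,42,0.001,-0.001,0.057,0,0,0,40,0.001,-0.001,0.057,0,0,0,30,0.001,-0.001,0.057,0,0,0,20,0.001,-0.001,0.057,0,0,0,18,0.001,-0.001,0.057,0,0,0,16,0.001,-0.001,0.057,0,0,0]
}}

```text
time: 28.88
position: [0.5284, 0.3213, 0.0095]
tool_rot: [2.219, 2.224, 0.002]
ft_force: [0.5, -0.3, 2.0]
grip_width: 0.244
```

>>> {"api": "play_rows", "payload": {
  "series": [14,0,0,0,0,0,0,14,0,0,0,0,0,0,14,0,0,0,0,0,0]
}}

```text
time: 29.13
position: [0.5284, 0.3213, 0.0094]
tool_rot: [2.219, 2.224, 0.002]
ft_force: [-0.2, 1.3, 4.7]
grip_width: 0.244
```

>>> {"api": "play_rows", "payload": {
  "series": [14,0,0,-0.015,0,0,0,14,0,0,-0.04,0,0,0,14,0,0,-0.065,0,0,0,14,0,0,-0.09,0,0,0,14,0,0,-0.1,0,0,0,14,0,0,-0.1,0,0,0,14,0,0,-0.1,0,0,0]
}}

```text
time: 29.72
position: [0.5278, 0.3205, 0.1085]
tool_rot: [2.219, 2.223, -0.0]
ft_force: [0.1, -0.6, -0.7]
grip_width: 0.243
```

Run:
```python
from bench import *
from h import *
d=get_image("wrist");s=get_state()
im=d["frame"];cv2.imwrite("pics/w22.png",im[:,:,::-1])
plan(s,(.6426,.124,0.11),90)
```

```text
pos [0.5272 0.32   0.1074] psi 90.11 -> d(mm) [-196.2  115.    -2.5] turn [-0.08  0.08  0.11]
```

View pics/w22.png

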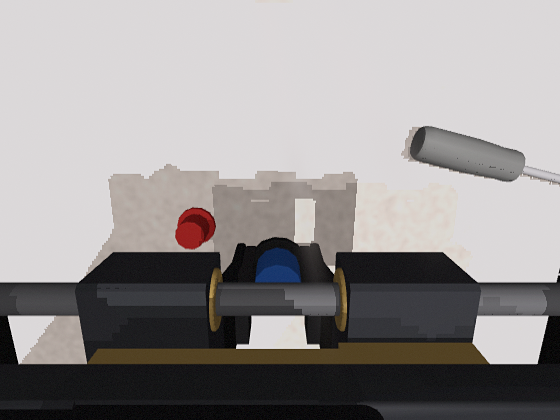

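>>> {"api": "play_rows", "payload": {
  "series": [14,-0.012,0.007,0,0,0,0,14,-0.037,0.022,0,0,0,0,14,-0.067,0.039,0,0,0,0,14,-0.1,0.058,0,0,0,0,14,-0.132,0.077,0,0,0,0,14,-0.162,0.095,0,0,0,0,14,-0.185,0.109,0,0,0,0,14,-0.196,0.115,0,0,0,0,14,-0.196,0.115,0,0,0,0,14,-0.196,0.115,0,0,0,0]
}}

```text
time: 30.6
position: [0.6422, 0.1254, 0.1075]
tool_rot: [-2.218, -2.222, 0.002]
ft_force: [-0.5, 0.9, 0.3]
grip_width: 0.245
```

Run:
```python
from bench import *
from h import *
get_image("wrist");d=get_image("wrist");s=get_state()
im=d["frame"];cv2.imwrite("pics/w23.png",cv2.resize(im[140:360,190:370,::-1],None,fx=2.5,fy=2.5))
plan(s,(.6426,.124,0.0555),90)
z=s["position"][2]-.0045
for v in(230,234,238,242): print(v,(onz(d,278,v,z)-s["position"]).round(4))
c,R,e,n=circ(d,(.6426,.124),.043,.033,.005);print(c,R,e,n)
```

```text
pos [0.6416 0.1282 0.1084] psi 90.35 -> d(mm) [-4.3  1.  52.9] turn [-0.07 -0.09  0.35]
230 [-0.0003  0.016  -0.0045]
234 [-0.0003  0.0139 -0.0045]
238 [-0.0003  0.0118 -0.0045]
242 [-0.0003  0.0097 -0.0045]
[0.64279512 0.12592595] 0.032346864991018666 0.0008384506343445328 84
```

View pics/w23.png

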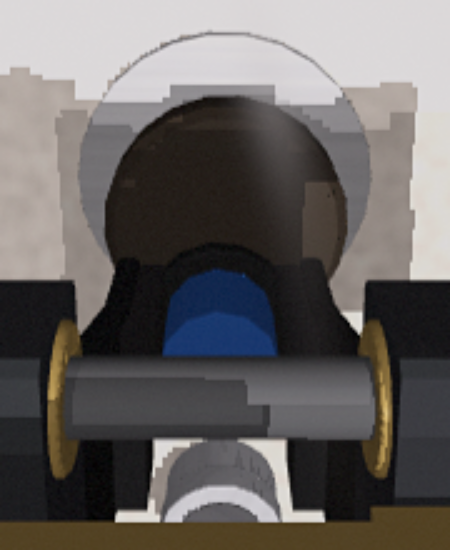

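Run:
```python
from bench import *
from h import *
for i in range(4): get_image("scene");print(get_state()["position"])
plan(get_state(),(.6426,.1265,0.0555),90)
```

```text
[0.64169877 0.12827182 0.10863232]
[0.64196348 0.12803753 0.10881805]
[0.6421606  0.12762031 0.10883326]
[0.64244407 0.12711515 0.10885831]
pos [0.6424 0.1271 0.1089] psi 90.31 -> d(mm) [-0.6  0.1 53.4] turn [ 0.01 -0.01  0.31]
```

>>> {"api": "play_rows", "payload": {
  "series": [14,0,0,0.015,0,0,0,14,0,0,0.03,0,0,0,14,0,0,0.042,0,0,0,14,0,0,0.047,0,0,0,14,0,0,0.05,0,0,0,14,0,0,0.0515,0,0,0,14,0,0,0.0515,0,0,0]
}}

```text
time: 31.48
position: [0.6432, 0.1252, 0.0568]
tool_rot: [-2.219, -2.224, 0.0]
ft_force: [0.2, 0.6, 1.3]
grip_width: 0.245
```

>>> {"api": "play_rows", "payload": {
  "series": [14,0.001,-0.001,0.001,0,0,0,14,0.001,-0.001,0.0015,0,0,0,14,0.001,-0.001,0.0015,0,0,0,14,0.001,-0.001,0.0015,0,0,0]
}}

```text
time: 31.82
position: [0.6424, 0.1261, 0.056]
tool_rot: [2.219, 2.223, 0.001]
ft_force: [-0.0, 0.3, 1.3]
grip_width: 0.248
```

>>> {"api": "play_rows", "payload": {
  "series": [27,0,0,0,0,0,0,30,0,0,0,0,0,0,38,0,0,0,0,0,0,45,0,0,0,0,0,0,50,0,0,0,0,0,0,50,0,0,-0.015,0,0,0,50,0,0,-0.04,0,0,0,50,0,0,-0.07,0,0,0,50,-0.015,0,-0.1,0,0,0,50,-0.04,0,-0.13,0,0,0]
}}

```text
time: 32.65
position: [0.6414, 0.0903, 0.1886]
tool_rot: [-2.211, -2.23, -0.004]
ft_force: [1.0, 0.4, 0.7]
grip_width: 0.498
```

>>> {"api": "play_rows", "payload": {
  "series": [50,-0.02,-0.01,-0.03,0,0,0,50,-0.04,-0.02,-0.05,0,0,0,50,-0.06,-0.03,-0.07,0,0,0,50,-0.08,-0.04,-0.08,0,0,0,50,-0.09,-0.05,-0.09,0,0,0,50,-0.09,-0.05,-0.09,0,0,0,50,-0.09,-0.05,-0.09,0,0,0,50,-0.09,-0.05,-0.09,0,0,0]
}}

```text
time: 33.32
position: [0.5926, -0.0029, 0.2758]
tool_rot: [2.218, 2.225, 0.001]
ft_force: [0.6, 0.4, -0.3]
grip_width: 0.503
```

Run:
```python
from bench import *
from h import *
for i in range(6): d=get_image("wrist")
s=get_state();print(s["position"],s["grip_width"],s["time"])
im=d["frame"];cv2.imwrite("pics/w24.png",im[:,:,::-1])
np.save("w24.npy",d,allow_pickle=True)
c,R,e,n=circ(d,(.6426,.124),.043,.033,.005);print("wide",c,R,e,n)
c,R,e,n=circ(d,(.6426,.124),.072,.011,.004);print("round",c,R,e,n)
for n in("side","scene"):
    d=get_image(n);b=(100,330,140,390) if n=="side" else(140,300,100,400)
    cv2.imwrite(f"pics/{n}24.png",cv2.resize(d["frame"][b[0]:b[1],b[2]:b[3],::-1],None,fx=2.6,fy=2.6))
```

```text
[ 0.59244934 -0.00315841  0.27506191] 0.49869529062164314 33.6167
wide [0.64214101 0.12238171] 0.03278145819452401 0.0003821787433140808 90
round [0.64162823 0.12276702] 0.010098173806220145 0.00010834368049025041 90
```

View pics/w24.png

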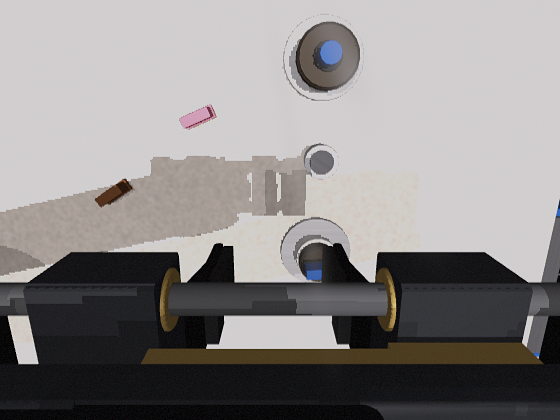

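View pics/side24.png

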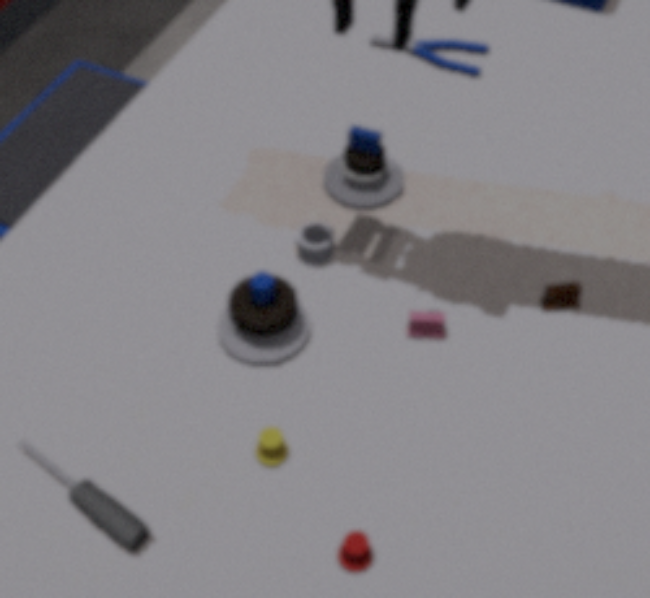

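View pics/scene24.png

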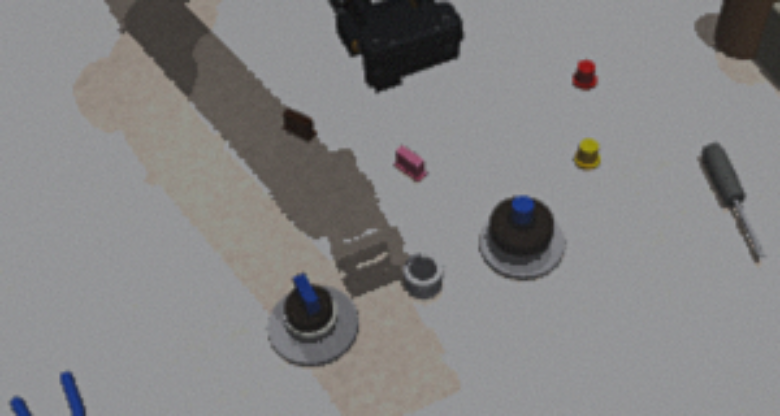

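Run:
```python
from bench import *
from h import *
d=np.load("w24.npy",allow_pickle=True).item()
print("L foot",circ(d,(.642,.1256),.008,.045,.006))
print("tin",onz(d,321,161,.028))
print(get_state()["ft_force"],get_state()["qd"].round(3))
close_job()
```

```text
L foot (array([0.63960323, 0.12363606]), np.float64(0.04272919583976543), np.float64(0.0009563730079290636), 89)
tin [0.64149239 0.01346598 0.028     ]
[0.26270734 0.36605456 0.45399539] [ 0.005 -0.002 -0.    -0.002 -0.002  0.001  0.001]
the job is handed in; nothing more can be done
```

I handed the job in at about 34 s, with the gripper open and clear of everything. The job report gives no verdict, so the figures below come from my own camera measurements.

| Item | Placed on | Offset by camera | Limit |
|---|---|---|---|
| Wide lens | left rest | about 2–3 mm from rest centre | 10 mm |
| Narrow lens | right rest | about 1–1.5 mm from rest centre | 10 mm |
| Round block | middle of wide lens, upright | about 1 mm from lens centre | 8 mm |
| Oblong block | middle of narrow lens, upright | under 1 mm from lens centre | 8 mm |
| Screw tin | bench between the rests | about 0–2 mm off their line, 110 mm or more from each rest | 15 mm, 70–185 mm |

- **Bystanders and look-alikes:** I moved none of them. In the last side and scene pictures the pliers, screwdriver, flask, and red, yellow, brown and pink pieces stood where they began. I did not re-measure their positions.
- **Checks that disagreed:**
  - The final fit of the left rest's foot, taken from a high view, gave a radius of 42.7 mm instead of 45. I relied on the four earlier fits of that rest, which agreed to about 1 mm.
  - The wide lens's y position read 122–126 mm across pictures, against 125.6 mm for the rest.
  - Several fits of the tin's lid gave too small a radius, so I placed it from the lid centre read by eye and checked the lid's width against 40 mm.

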